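# Register a boxed cake on the counter scale and scan its label

## Robot

A 6-joint arm with a two-finger parallel gripper is mounted at the origin on the work surface. World frame = base frame: x ahead of the robot, y to its left, z up, the work surface at z = 0. Lengths are in m, angles in rad, forces in N, time in s.
With the tool pointing down it reaches from about 0.3 to 0.875 m from the base axis. Payload 6.4 kg.
Tool frame: the origin (TCP) lies midway between the tips of the shut fingers; the grasp point (between the pads) lies bot.hold_point_z behind it (bot.hold_point_z is the distance from the TCP to the grasp point, in m); z points along the fingers, y is the line along which they close (so a half turn about z gives the same grasp; the last joint's range is limited). The gripper opens to 85 mm and grips with 20 to 120 N. Pads are 22 mm wide; open, the fingers measure 114 mm over their backs; the gripper's body (76 mm by 85 mm) begins 54 mm behind the grasp point. The pads swing forward as they close: fully open they stand 13 mm farther back than shut.
Start: joints at [-1.494, 0.181, 1.607, -0, 1.354, -0.206], TCP at [0.16, -0.552, 0.206] pointing down, gripper open.
Joint ranges: [-2.99, 2.99], [-0.89, 2.07], [0.3, 2.58], [-1.14, 4.28], [0, 2.63], [-3.12, 3.12]. Speed limits (rad/s): [2.57, 2.57, 3.01, 3.14, 3.14, 3.14].

## Interface

Orientations are given as a unit quaternion [x, y, z, w].
In Python, from station import bot, vision gives the robot as it stands. The module is installed in compiled form; this text tells all that it offers.
- The arm moves only by the tool step_arm, never from a script. Its argument "steps" is text: rows parted by semicolons, each of 7 numbers parted by spaces: the turn, a rotation vector about the tool's x, y, z normalised to -1 to 1, where 1 is 5 degrees, then the shift along the tool's x, y, z normalised to -1 to 1, where 1 is 0.03 m, then the opening, from 0 (shut) to 1 (fully open). A call has 1 to 8 rows; each row shifts and turns the commanded pose from where the row before left it, along the tool's axes as they then stand; what a row does not reach is not made up. A row lasts 1/12 s, in which the tool goes at most 41.7 mm and 7.16 degrees, less where a joint would pass 70% of its speed; a pose out of reach is approached as far as the arm can. A call with a number of a shift or a turn outside -1 to 1 is refused whole. A call with a gripper value outside its range is refused whole. The fingers move at their own pace and stop on an object; "squeeze" is the grip in N (left out, the last holds). Time passes only in rows, so rows that do not move let the fingers close. It gives the time, the measured TCP pose, the force, the opening and the grip force at its end, in the units of the state.
- bot.read_state(): the state, without advancing time (a new reading comes with each control period).
- vision.read_camera(name): name is "scene" or "top"; returns the picture (384x512x3 uint8, red, green, blue); there is no depth.
- vision.camera_params(name): a dict with "fx", "fy", "cx", "cy" (pixels), "k1" (the pictures are not rectified: a ray, as slopes to the right and down, at radius r is drawn at 1 + k1 r^2 times it, then the intrinsics apply), "rvec" (rotation vector, rad) and "tvec" (3), from world to camera coordinates, as OpenCV has them. Camera axes: x right, y down, z forward; pixel columns grow to the right and rows downward; lengths in m; the calibration is good to about 2 mm. A picture is of the moment at which its call begins. camera_params takes no time and is no camera call.
- bot.job_done(): hands the job in; it is judged then, once.
The state is a dict: "time": time; "q": joint angles; "dq": joint speeds; "effort": joint torques, N m; "tcp_pos": TCP position; "tcp_rot": TCP orientation; "force": force on the tool from outside, world axes, zero at the start; "moment": the same for the moment, N m; "opening": finger opening in m; "gripper_force": force on a finger pad.
Only numpy, scipy, OpenCV 4.12 (cv2) and the standard library are available. Lean on these libraries where they do the work, as an engineer would, in place of code of your own. Each camera call takes 0.05 s, during which the arm holds its last target. There are 200 camera calls.

## Task

Book out the pink cake box: push it firmly but gently into the corner of the scale's platform until it sits square and tight against both rails. Then take the hand scanner out of its cradle, hold its window about 10 cm from the box's barcode label, facing the sloping label squarely with the aim on the middle of the label and the scan line across the bars, and keep it steady there for two seconds. Put the scanner back upright, fully down in its cradle, with the box still home on the scale, and leave everything else on the counter as it stands.

Things in the scene. Friction and masses are not known exactly. Their poses are not given: they have to be found in the camera images.
- scale: Counter scale, fixed: black base, steel platform 300 x 240 mm, its top 40 mm above the counter, and a white display pod (180 mm wide, 105 mm tall) beyond the back rail. Origin: on the counter under the platform's centre; z up, x towards the back rail, y towards the side rail; the rails meet at the +x +y corner.
- back_rail: Fixed aluminium rail along the platform's +x edge, 243 mm long, 6 mm thick, 23 mm high above the platform. Origin: on its inner (stop) face, which looks to the scale's -x, at platform height, mid-length, 140 mm along x from the scale's origin. Axes as the scale's.
- side_rail: Fixed aluminium rail along the platform's +y edge, 290 mm long, 6 mm thick, 23 mm high above the platform. Origin: on its inner (stop) face, which looks to the scale's -y, at platform height, mid-length, 115 mm along y from the scale's origin. Axes as the scale's.
- cakebox: Pink rigid cake box, 170 (x) x 120 (y) x 70 mm tall, 0.25-0.5 kg. Origin: centre of underside, z up. Walls upright, but the -y one only for its lowest 30 mm, then it slopes 34 mm inward up to the lid. Starts askew, 2-9 cm short of the rails; home: +x end on the back rail, +y side on the side rail, origin at x 55, y 55 mm of the scale. Slides at 1-6 N; over 40 N crushes it.
- label: White barcode label, 74 x 42 mm, on the box's slope. Origin: its centre, 43 mm to -y and 50 mm up from the box's origin. z points straight out of it (40 degrees above level, to the box's -y); x along the box's x, across the black bars (the scan line must run this way); y up the slope, along the bars.
- cradle: Scanner cradle, fixed: black foot 110 x 92 x 10 mm, grey square cup, inside 39 (x) x 40 mm (y), its floor at 10 mm, walls straight to 66 mm, flared lips to 80 mm high, about 75 mm over all. Origin: on the counter under the cup's centre, z up. The scanner stands in it with its axes along the cradle's and its origin 10 mm above the cradle's.
- scanner: Pistol-shaped hand scanner, 0.22 kg: upright handle 32 (x) x 34 mm (y), 112 mm long, tapered foot; on top the head, 44 mm wide (y), 112 to 154 mm above the foot, from -38 to +62 mm along x, sides flat and upright; then a 58 mm wide nose to +85 mm with the dark red window. Origin: centre of the handle's foot. x: the way it looks; y: its scan line; z: up the handle. Always on.
- scanner_grip (a point): Point inside the scanner's head to grip at, 135 mm straight above the scanner's origin; close the fingers along the scanner's y on the 44 mm wide head.
- scanner_window (a point): Centre of the scanner's window, 85 mm ahead (x) and 133 mm above (z) the scanner's origin.
- scanner_aim (a point): Point on the scanner's beam 100 mm straight ahead of the window, where it reads best: 185 mm ahead (x) and 133 mm above (z) the scanner's origin.
- sachets: Bystander: wooden caddy of sachets, 85 x 85 x 55 mm, contents to 68 mm. It and the cradle swap places from start to start. Origin: centre of its underside.
- label_roll: Bystander: roll of white labels, 72 mm across, 50 mm tall. Origin: centre of its underside.
- sugar_jar: Bystander: sugar jar with steel cap, 72 mm across, 105 mm tall. Origin: centre of its underside.
- mug: Bystander: blue mug, 78 mm across, 90 mm tall. Origin: centre of its underside.
- cups: Bystander: stack of white paper cups, 83 mm across, 133 mm tall. Origin: centre of its underside.
- tongs: Bystander: steel serving tongs lying flat, 240 mm long, 20 mm tall. Origin: on the counter near mid-length; long along x.
- patty_box: Bystander: brown carton with a dark red band, 120 x 120 x 85 mm. Origin: centre of its underside.
There are look-alikes about, which are no part of the job. Leave any purple look-alike of the cradle alone. What is shaped like the cakebox but purple is not meant.

How it is judged:
On the way, in this order (a step that is already met when the one before it is completed fails the run):
1. the box is pressed home: within 2.5 mm of both rails, square to them within 1.4 degrees, and pushed against a rail with 2 N or more (x of cakebox in the frame of scale above 0.0525 m and y of cakebox in the frame of scale above 0.0525 m and angle between the x axis of cakebox and the x axis of scale, either way round below 0.025 rad and angle between cakebox's own z axis and vertical below 0.03 rad and (contact force between cakebox and back_rail above 2 N or contact force between cakebox and side_rail above 2 N)).
2. box still home, scanner steady for 1 s, window 70 to 130 mm off the label, beam within 14 mm of its centre each way, square to it and scan line across the bars within 17 degrees (x of cakebox in the frame of scale above 0.0525 m and y of cakebox in the frame of scale above 0.0525 m and angle between the x axis of cakebox and the x axis of scale, either way round below 0.025 rad and x of scanner_aim in the frame of label between -0.014 and 0.014 m and y of scanner_aim in the frame of label between -0.014 and 0.014 m and z of scanner_aim in the frame of label between -0.03 and 0.03 m and z of scanner_window in the frame of label above 0.05 m and angle between the x axis of scanner and the z axis of label, either way round below 0.3 rad and angle between the y axis of scanner and the x axis of label, either way round below 0.3 rad and linear speed of scanner below 0.02 m/s and angular speed of scanner below 0.15 rad/s), for 1 s.
At the end, for the whole second after the job is handed in: The box is home and at rest (within 2.5 mm of both rails, square within 1.4 degrees, flat on the platform); the scanner stands at rest in its cradle's cup, its foot within 5 mm of the cup's floor and 8 mm of its middle, upright within 7 degrees (x of cakebox in the frame of scale above 0.0525 m and y of cakebox in the frame of scale above 0.0525 m and angle between the x axis of cakebox and the x axis of scale, either way round below 0.025 rad and angle between cakebox's own z axis and vertical below 0.03 rad and horizontal distance between scanner and cradle below 0.008 m and z of scanner in the frame of cradle below 0.015 m and angle between scanner's own z axis and vertical below 0.13 rad and linear speed of each of scanner, cakebox below 0.02 m/s); the robot touches nothing.
It fails at once if the cake box is crushed: pushed with more than 40 N by the robot (contact force between any of the arm, the fingers and cakebox above 40 N).
It fails at once if the cake box is tipped more than 15 degrees (angle between cakebox's own z axis and vertical above 0.26 rad).
It fails at once if the scanner knocks the cake box (contact force between scanner and cakebox above 3 N).
It fails at once if a bystander is shifted more than 25 mm (distance of any of sachets, label_roll, sugar_jar, mug, cups, tongs, patty_box from where it was at the start of the episode above 0.025 m).
It also fails if it takes over 72 s, if anything falls off the work surface, if the arm or the gripper's body presses on something with over 40 N, if the wrist force passes 120 N, or if a joint passes its speed limit or range.

## Working session

There is one attempt and no reset: what is moved stays moved. The work goes in short steps, Python scripts to look and compute and a tool call to move; the robot and the scene stay as the last step left them, time stands still between calls to the robot, and variables do not carry over. Pictures are saved under pics/ and viewed, at most 10 in all, crops included, and the job is handed in when it is done.

Besides the shell and the picture viewer there is one more tool, called after "Call:" as name(argument=value, ...), one argument or row to a line, values as JSON. step_arm: Moves the arm, as the interface text tells. Its arguments: {"type":"object","properties":{"steps":{"type":"string"},"squeeze":{"type":"number"}},"required":["steps"]}

```bash
mkdir -p pics
python3 - <<'E'
from station import bot, vision
import cv2,numpy as np
print(bot.read_state(), bot.hold_point_z)
for n in("scene","top"):
    print(n,vision.camera_params(n))
    im=vision.read_camera(n); cv2.imwrite(f"pics/{n}0.png",cv2.resize(im[:,:,::-1],(800,600),interpolation=cv2.INTER_CUBIC)); cv2.imwrite(f"/tmp/{n}0.png",im[:,:,::-1])
E
```

```text
{'time': 0.0, 'q': array([-1.49433169e+00,  1.81570663e-01,  1.60802618e+00, -3.72477220e-06,
        1.35378709e+00, -2.06302897e-01]), 'dq': array([-0.00055585, -0.00100816, -0.001363  ,  0.00042138, -0.00060835,
       -0.0011122 ]), 'effort': array([ 1.11530717e-03, -4.44869971e+01, -3.51333153e+01, -1.82551657e-04,
        9.06448171e-03, -7.70507796e-06]), 'tcp_pos': array([ 0.16040002, -0.55154472,  0.20495875]), 'tcp_rot': array([ 9.90021499e-01,  1.40913551e-01,  5.62889133e-05, -8.93872693e-04]), 'force': array([-0.25861324, -0.07994637,  0.33352378]), 'moment': array([-0.03749485, -0.00076419, -0.04276679]), 'gripper_force': 0.0, 'opening': 0.08538847474628708} 0.0187
scene {'fx': 474.41107807912897, 'fy': 474.41107807912897, 'cx': 258.87799367186136, 'cy': 186.10374772649797, 'k1': 0.06210821361239247, 'rvec': array([ 0.85906167,  2.38241034, -1.2205439 ]), 'tvec': array([ 0.43026636, -0.09379841,  2.05677179])}
top {'fx': 394.0191851051374, 'fy': 394.0191851051374, 'cx': 258.14652168070387, 'cy': 200.68821895659934, 'k1': -0.12671152139006558, 'rvec': array([ 2.19335265, -2.15544193,  0.05936577]), 'tvec': array([-0.04399305,  0.5485375 ,  1.34407047])}
```

View pics/scene0.png

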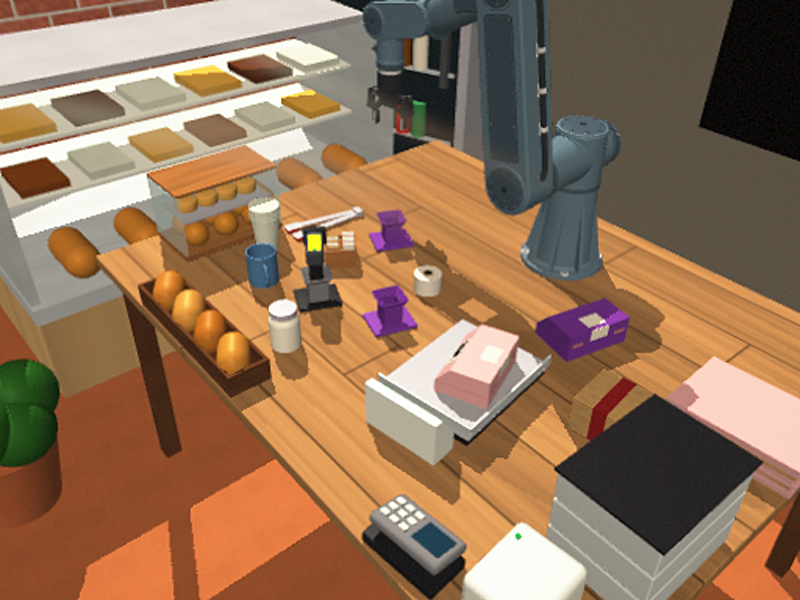

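View pics/top0.png

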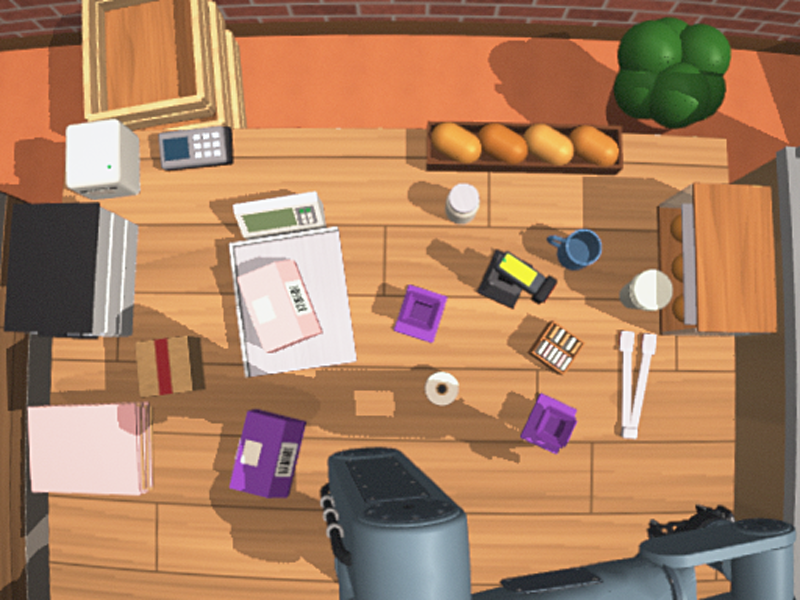

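Of the look-alikes, the cradle meant is the grey/black one holding the scanner, at top (500,280) and scene (318,285). The purple cradles at top (420,313) and (550,423) are decoys. The box meant is the pink one on the scale, at top (280,305); the purple box at (268,455) is a decoy. I'll enlarge crops to confirm this and pick features.

```bash
cat > h.py <<'E'
import numpy as np, cv2
from scipy.spatial.transform import Rotation as R
from station import bot, vision
def cam(n):
    p=vision.camera_params(n); K=np.array([[p['fx'],0,p['cx']],[0,p['fy'],p['cy']],[0,0,1]])
    return K,np.array([p['k1'],0,0,0,0.]),p['rvec'],p['tvec']
def ray(n,uv):
    K,d,r,t=cam(n); x=cv2.undistortPoints(np.array(uv,float).reshape(-1,1,2),K,d)[:,0]
    M=R.from_rotvec(r).as_matrix(); D=np.c_[x,np.ones(len(x))]@M
    return -M.T@t, D/np.linalg.norm(D,axis=1)[:,None]
def plane(n,uv,z):
    o,D=ray(n,uv); return o+D*((z-o[2])/D[:,2])[:,None]
def tri(uvs,uvt):
    o1,a=ray('scene',uvs); o2,b=ray('top',uvt); out=[]
    for p,q in zip(a,b):
        s=np.linalg.lstsq(np.c_[p,-q],o2-o1,rcond=None)[0]; A=o1+s[0]*p; B=o2+s[1]*q
        out.append(np.r_[(A+B)/2,np.linalg.norm(A-B)])
    return np.array(out)
def proj(n,X):
    K,d,r,t=cam(n); return cv2.projectPoints(np.array(X,float).reshape(-1,3),r,t,K,d)[0][:,0]
E
python3 - <<'E'
from h import *
t=cv2.imread('/tmp/top0.png'); s=cv2.imread('/tmp/scene0.png')
def crop(im,x,y,w,h): return cv2.resize(im[y:y+h,x:x+w],(400,300),interpolation=cv2.INTER_CUBIC)
o=np.vstack([np.hstack([crop(t,136,120,160//1,120),crop(t,290,145,80,60)]),np.hstack([crop(s,230,200,128,96),crop(s,170,135,80,60)])])
cv2.imwrite('pics/c1.png',o)
print(ray('top',[[258,200]]),ray('scene',[[258,200]]))
E
```

```text
(array([ 0.44882628, -0.06155962,  1.3798984 ]), array([[ 0.07533966,  0.02029597, -0.99695136]])) (array([1.45909317, 1.03368045, 1.10760522]), array([[-0.52069662, -0.60455856, -0.60281338]]))
```

View pics/c1.png

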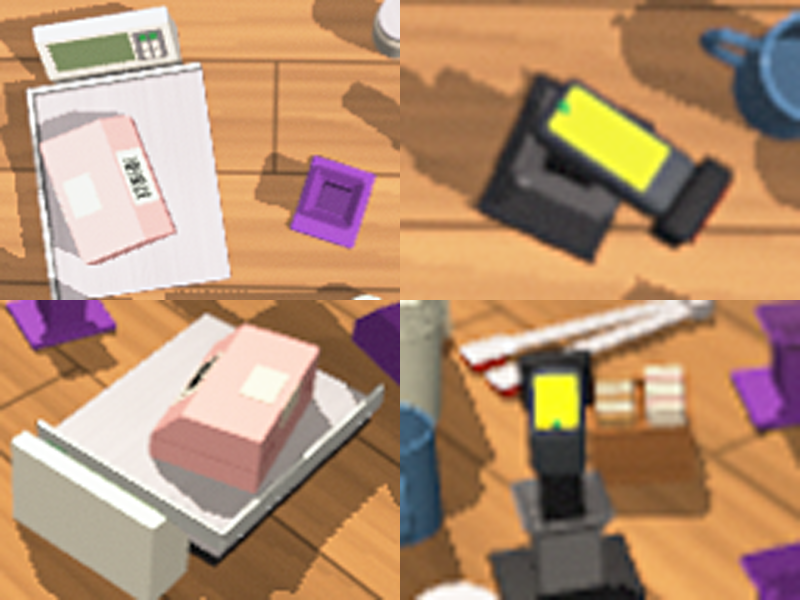

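The crops confirm it: a grey cup on a black foot holds the yellow-topped scanner, nose to the lower right. The pink box sits on the scale, with the label on its right-hand (-y) slope. The purple ones are decoys.

Run:
```python
from h import *
np.set_printoptions(precision=4,suppress=True)
c1=lambda p:np.array(p,float)/2.5+[136,120]-.3
c2=lambda p:(np.array(p,float)-[400,0])/5+[290,145]-.4
c3=lambda p:(np.array(p,float)-[0,300])/3.125+[230,200]-.34
c4=lambda p:(np.array(p,float)-[400,300])/5+[170,135]-.4
print('plat corner BR,BL',plane('top',c1([[229,275],[57,296]]),.04))
print('rail TL,TR',plane('top',c1([[28,90],[201,65]]),.063))
# scale right edge fit: steel mask in HSV
t=cv2.imread('/tmp/top0.png'); s=cv2.imread('/tmp/scene0.png')
for n,im,(x,y,w,h) in(('top',t,(136,120,160,130)),('scene',s,(230,200,128,110))):
    hsv=cv2.cvtColor(im,cv2.COLOR_BGR2HSV)
    for nm,lo,hi,(x,y,w,h) in(('pink',(0,35,140),(8,110,255),(x,y,w,h)),('yel',(27,150,150),(34,255,255),(300,150,60,50) if n=='top' else (190,140,25,30))):
        m=np.zeros(im.shape[:2],np.uint8); m[y:y+h,x:x+w]=cv2.inRange(hsv,lo,hi)[y:y+h,x:x+w]
        m=cv2.morphologyEx(m,cv2.MORPH_CLOSE,np.ones((5,5)))
        c=max(cv2.findContours(m,0,1)[0],key=cv2.contourArea)
        M=cv2.moments(c); print(n,nm,cv2.contourArea(c),M['m10']/M['m00'],M['m01']/M['m00']); 
        print(cv2.approxPolyDP(c,3,True)[:,0].tolist() , cv2.boxPoints(cv2.minAreaRect(c)).tolist())
        if nm=='yel':
            if n=='top':
                yt=[M['m10']/M['m00'],M['m01']/M['m00']]; b=plane('top',cv2.boxPoints(cv2.minAreaRect(c)),.164); print('yel box',b)
            else: ys=[M['m10']/M['m00'],M['m01']/M['m00']]
print('yel tri',tri([ys],[yt]))
print('nose front',plane('top',c2([[732,165],[677,246]]),.164))
print('foot corners',plane('top',c2([[478,207],[592,262],[535,72]]),.01))
print('lips',plane('top',c2([[622,215],[515,185]]),.08))
print('lid',plane('top',c1([[40,143],[92,265]]),.11),'slope low',plane('top',c1([[132,114],[176,232]]),.07))
```

```text
plat corner BR,BL [[0.447  0.0683 0.04  ]
 [0.4132 0.3051 0.04  ]]
rail TL,TR [[0.6948 0.3503 0.063 ]
 [0.7315 0.1114 0.063 ]]
top pink 370.0 190.6833333333333 193.5891891891892
[[185, 166], [175, 167], [182, 184], [183, 179], [193, 180], [199, 200], [189, 202], [191, 217], [171, 225], [206, 212]] [[152.21189880371094, 175.6811981201172], [187.1009979248047, 162.3900909423828], [206.44358825683594, 213.1643524169922], [171.5544891357422, 226.45545959472656]]
top yel 190.5 331.51793525809273 172.41207349081364
[[324, 163], [320, 170], [338, 182], [342, 174]] [[319.176025390625, 169.96803283691406], [324.8280029296875, 161.8040313720703], [343.39202880859375, 174.65602111816406], [337.74005126953125, 182.8200225830078]]
yel box [[ 0.6377 -0.2257  0.164 ]
 [ 0.6638 -0.2434  0.164 ]
 [ 0.6244 -0.3016  0.164 ]
 [ 0.5985 -0.2839  0.164 ]]
scene pink 743.5 297.4427258462228 245.4754539340955
[[283, 235], [278, 250], [312, 261], [312, 255], [319, 249], [314, 244], [317, 240], [322, 244], [328, 233], [324, 240], [319, 239], [319, 233], [313, 244], [306, 242], [302, 229], [299, 234], [291, 230]] [[275.44342041015625, 249.15835571289062], [286.50677490234375, 218.1809844970703], [328.31671142578125, 233.11312866210938], [317.25335693359375, 264.09051513671875]]
scene yel 75.5 200.83664459161147 155.07064017660042
[[198, 150], [197, 160], [204, 160], [204, 150]] [[197.0, 150.0], [205.0, 150.0], [205.0, 160.0], [197.0, 160.0]]
yel tri [[ 0.6305 -0.2642  0.163   0.0011]]
nose front [[ 0.6159 -0.3413  0.164 ]
 [ 0.5645 -0.3067  0.164 ]]
foot corners [[ 0.6042 -0.1978  0.01  ]
 [ 0.5669 -0.2779  0.01  ]
 [ 0.7005 -0.2373  0.01  ]]
lips [[ 0.5926 -0.2868  0.08  ]
 [ 0.6114 -0.2153  0.08  ]]
lid [[0.6153 0.3161 0.11  ]
 [0.4564 0.2408 0.11  ]] slope low [[0.6617 0.2025 0.07  ]
 [0.503  0.1378 0.07  ]]
```

Call:
step_arm(
  steps="0 0 .78 0 0 0 1;0 0 .78 0 0 0 1;0 0 0 .9 -.4 0 1;0 0 0 .9 -.5 0 1;0 0 0 .9 -.5 0 1;0 0 0 .9 -.5 0 1;0 0 0 .9 -.5 0 1;0 0 0 .9 -.5 0 1",
)

```text
time: 0.77
tcp_pos: [0.3089, -0.4411, 0.2055]
tcp_rot: [0.997, 0.073, -0.0, -0.0]
force: [0.0, -0.5, 0.4]
opening: 0.0856
gripper_force: 0.0
```

Call:
step_arm(
  steps="0 0 0 .9 -.5 0 1;0 0 0 .9 -.5 0 1;0 0 0 .9 -.5 0 1;0 0 0 .9 -.5 0 1;0 0 0 .9 -.5 0 1;0 0 0 .9 -.5 0 1;0 0 0 .1 -.95 0 1;0 0 0 .1 -.95 0 1",
)

```text
time: 1.43
tcp_pos: [0.4534, -0.271, 0.205]
tcp_rot: [0.997, 0.074, -0.0, -0.001]
force: [-0.8, 0.1, -0.0]
opening: 0.0854
gripper_force: 0.0
```

Call:
step_arm(
  steps="0 0 0 .1 -.95 0 1;0 0 0 .1 -.95 0 1;0 0 0 .1 -.95 0 1;0 0 0 .1 -.95 0 1;0 0 0 .1 -.95 0 1;0 0 0 .1 -.95 0 1;0 0 0 .1 -.95 0 1;0 0 0 .1 -.95 0 1",
)

```text
time: 2.1
tcp_pos: [0.4426, -0.042, 0.2056]
tcp_rot: [0.997, 0.073, -0.0, -0.0]
force: [0.5, -0.1, 0.3]
opening: 0.0854
gripper_force: 0.0
```

```bash
cat >> h.py <<'E'
SO=np.array([.5779,.2089]); SY=np.radians(8.4)
EX=np.array([np.cos(SY),np.sin(SY)]); EY=np.array([-EX[1],EX[0]])
def where():
    s=bot.read_state(); p=s['tcp_pos']; M=R.from_quat(s['tcp_rot']).as_matrix(); d=p[:2]-SO
    print('t',round(s['time'],2),'p',p.round(4),'scale mm',(1000*np.array([d@EX,d@EY,p[2]])).round(1),'toolx yaw',np.degrees(np.arctan2(M[1,0],M[0,0])).round(2),'z',M[:,2].round(3),'F',s['force'].round(1),'q',s['q'].round(3).tolist(),'op',round(s['opening'],4),round(s['gripper_force'],1))
    return s,p,M
E
python3 -c "
from h import *
where()"
```

```text
t 2.1 p [ 0.4426 -0.042   0.2056] scale mm [-170.5 -228.4  205.6] toolx yaw 8.39 z [-0.  0. -1.] F [ 0.5 -0.1  0.3] q [-0.363, -0.122, 1.919, 0.0, 1.346, 1.062] op 0.0854 0.0
```

Call:
step_arm(
  steps="0 0 0 .1 -1 0 1;0 0 0 .1 -1 0 1;0 0 0 .1 -1 0 1;0 0 0 .1 -1 0 1;0 0 0 .1 -1 0 1;0 0 0 .1 -1 0 1;0 0 0 .1 -1 0 1;0 0 0 .1 -1 .5 1",
)

```text
time: 2.77
tcp_pos: [0.4333, 0.1994, 0.1932]
tcp_rot: [0.997, 0.073, 0.003, -0.0]
force: [0.7, 0.2, -0.4]
opening: 0.0854
gripper_force: 0.0
```

```bash
python3 -c "
from h import *
where()
t=cv2.imread('/tmp/top0.png');hsv=cv2.cvtColor(t,cv2.COLOR_BGR2HSV)
m=cv2.inRange(hsv,(125,80,40),(155,255,255)); m[:,220:]=0
c=max(cv2.findContours(m,0,1)[0],key=cv2.contourArea)
for p in cv2.approxPolyDP(c,3,True)[:,0]: print(p,plane('top',[p],.07)[0].round(3))
"
```

```text
t 2.77 p [0.4333 0.1994 0.1932] scale mm [-144.4   11.8  193.2] toolx yaw 8.41 z [ 0.005  0.001 -1.   ] F [ 0.7  0.2 -0.4] q [0.182, -0.035, 1.863, -0.0, 1.308, 1.606] op 0.0854 0.0
[159 263] [0.331 0.293 0.07 ]
[147 312] [0.165 0.33  0.07 ]
[183 317] [0.153 0.208 0.07 ]
[195 270] [0.311 0.17  0.07 ]
```

Call:
step_arm(
  steps="0 0 0 0 0 .98 1;0 0 0 0 0 .98 1;0 0 0 0 0 .98 1;0 0 0 0 0 .98 1;0 0 0 0 0 .9 1;0 0 0 0 0 0 1",
)

```text
time: 3.27
tcp_pos: [0.4269, 0.1966, 0.0411]
tcp_rot: [0.997, 0.073, -0.005, 0.001]
force: [-1.3, -0.7, -0.0]
opening: 0.085
gripper_force: 0.0
```

Call:
step_arm(
  steps="0 0 0 .3 0 0 1;0 0 0 .15 0 0 1;0 0 0 .12 0 0 1;0 0 0 .12 0 0 1;0 0 0 .12 0 0 1;0 0 0 .12 0 0 1;0 0 0 .12 0 0 1;0 0 0 .12 0 0 1",
)

```text
time: 3.93
tcp_pos: [0.4667, 0.2028, 0.0465]
tcp_rot: [0.997, 0.073, -0.0, -0.0]
force: [-2.7, -0.1, 0.5]
opening: 0.0855
gripper_force: 1.2
```

```bash
python3 -c "
from h import *
where()"
```

```text
t 3.93 p [0.4667 0.2028 0.0465] scale mm [-110.9   10.2   46.5] toolx yaw 8.41 z [-0.  0. -1.] F [-2.7 -0.1  0.5] q [0.176, 0.245, 1.891, 0.0, 1.006, 1.6] op 0.0855 1.2
```

Contact at about 2.7 N. I'll continue pushing toward TCP x = -41.

Call:
step_arm(
  steps="0 0 0 .13 0 0 1;0 0 0 .13 0 0 1;0 0 0 .13 0 0 1;0 0 0 .13 0 0 1;0 0 0 .13 0 0 1;0 0 0 .13 0 0 1;0 0 0 .13 0 0 1;0 0 0 .13 0 0 1",
)

```text
time: 4.6
tcp_pos: [0.4978, 0.2073, 0.0463]
tcp_rot: [0.997, 0.073, 0.0, -0.0]
force: [-1.9, 0.3, 0.9]
opening: 0.0855
gripper_force: 1.2
```

Call:
step_arm(
  steps="0 0 0 .13 0 0 1;0 0 0 .13 0 0 1;0 0 0 .13 0 0 1;0 0 0 .13 0 0 1;0 0 0 .1 0 0 1;0 0 0 .1 0 0 1;0 0 0 .1 0 0 1",
)

```text
time: 5.18
tcp_pos: [0.522, 0.2109, 0.0463]
tcp_rot: [0.997, 0.073, -0.0, -0.0]
force: [-2.1, 0.6, 1.2]
opening: 0.0855
gripper_force: 1.3
```

```bash
python3 -c "
from h import *
where()
im=np.hstack([cv2.resize(vision.read_camera('top')[130:250,130:230],(400,480),interpolation=cv2.INTER_CUBIC),cv2.resize(vision.read_camera('scene')[200:296,230:310],(400,480),interpolation=cv2.INTER_CUBIC)])
cv2.imwrite('pics/p2.png',im[:,:,::-1])"
```

```text
t 5.18 p [0.522  0.2109 0.0463] scale mm [-55.   10.1  46.3] toolx yaw 8.4 z [-0.  0. -1.] F [-2.1  0.6  1.2] q [0.173, 0.35, 1.752, 0.0, 1.039, 1.597] op 0.0855 1.3
```

View pics/p2.png

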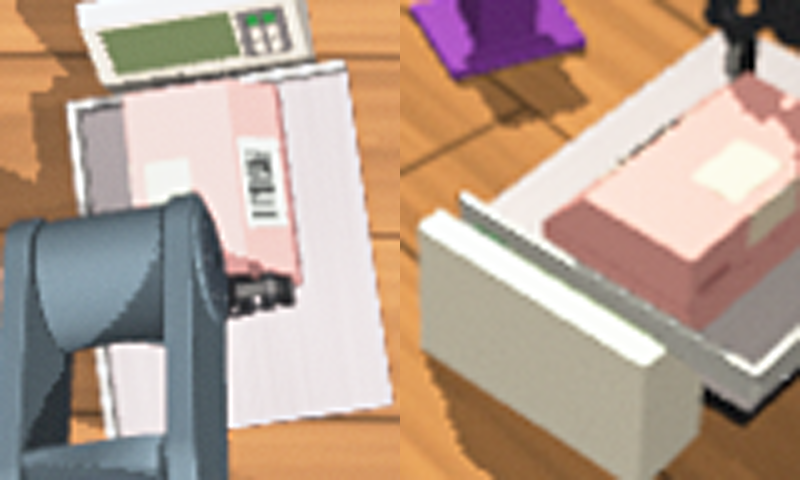

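The box has squared up to the fingers and lies close to the back rail (left view, lid edge at about row 85; rail at about rows 75-100). I'll continue gently.

Call:
step_arm(
  steps="0 0 0 .08 0 0 1;0 0 0 .08 0 0 1;0 0 0 .08 0 0 1;0 0 0 .06 0 0 1;0 0 0 0 0 0 1",
)

```text
time: 5.7
tcp_pos: [0.5281, 0.2117, 0.0458]
tcp_rot: [0.997, 0.074, -0.003, 0.0]
force: [-10.5, -1.8, 7.4]
opening: 0.0853
gripper_force: 5.7
```

```bash
python3 -c "
from h import *
where()"
```

```text
t 5.7 p [0.5281 0.2117 0.0458] scale mm [-48.8  10.1  45.8] toolx yaw 8.44 z [-0.006 -0.001 -1.   ] F [-10.5  -1.8   7.4] q [0.173, 0.366, 1.731, -0.0, 1.05, 1.597] op 0.0853 5.7
```

Call:
step_arm(
  steps="0 0 0 -.5 0 0 1;0 0 0 -.5 0 0 1;0 0 0 0 0 -1 1;0 0 0 0 0 -1 1;0 0 0 0 0 -1 1;0 0 0 0 .7 -.6 1;0 0 0 .8 1 0 1;0 0 0 .8 1 0 1",
)

```text
time: 6.37
tcp_pos: [0.5624, 0.1346, 0.1571]
tcp_rot: [0.997, 0.074, 0.003, 0.0]
force: [0.1, 1.0, 0.2]
opening: 0.0852
gripper_force: 0.0
```

Call:
step_arm(
  steps="0 0 0 .8 .7 0 1;0 0 0 .8 0 0 1;0 0 0 .95 0 0 1;0 0 -1 0 0 0 1;0 0 -1 0 0 0 1;0 0 -1 0 0 0 1;0 0 -1 0 0 0 1;0 0 -1 0 0 0 1",
)

```text
time: 7.03
tcp_pos: [0.6398, 0.1248, 0.1543]
tcp_rot: [0.957, 0.289, 0.001, 0.0]
force: [-0.4, 0.7, 0.2]
opening: 0.0855
gripper_force: 0.0
```

Call:
step_arm(
  steps="0 0 -1 0 0 0 1;0 0 -1 0 0 0 1;0 0 -1 0 0 0 1;0 0 -1 0 0 0 1;0 0 -1 0 0 0 1;0 0 -1 0 0 0 1;0 0 -1 0 0 0 1;0 0 -1 0 0 0 1",
)

```text
time: 7.7
tcp_pos: [0.6398, 0.1249, 0.1544]
tcp_rot: [0.801, 0.599, 0.001, 0.0]
force: [-0.8, 0.4, 0.1]
opening: 0.0855
gripper_force: 0.0
```

Call:
step_arm(
  steps="0 0 -1 0 0 0 1;0 0 -1 0 0 0 1;0 0 -1 0 0 0 1;0 0 -1 0 0 0 1;0 0 -1 0 0 0 1;0 0 0 0 0 0 1",
)

```text
time: 8.2
tcp_pos: [0.6397, 0.1249, 0.1544]
tcp_rot: [0.652, 0.758, 0.0, 0.0]
force: [0.4, 0.5, 0.2]
opening: 0.0854
gripper_force: 0.0
```

```bash
sed -i 's/^SO=.*SY/SO=np.array([.5702,.2078]); SY/' h.py; python3 -c "
from h import *
where()
print(proj('top',[[.64,.18,.07]]))
im=cv2.resize(vision.read_camera('top')[130:250,130:230],(500,600),interpolation=cv2.INTER_CUBIC)
cv2.imwrite('pics/p3.png',im[:,:,::-1])"
```

```text
t 8.2 p [0.6397 0.1249 0.1544] scale mm [ 56.6 -92.2 154.4] toolx yaw 98.56 z [ 0.001 -0.    -1.   ] F [0.4 0.5 0.2] q [0.011, 0.392, 1.448, -0.0, 1.3, -0.138] op 0.0854 0.0
[[194.86759233 171.71948524]]
```

View pics/p3.png

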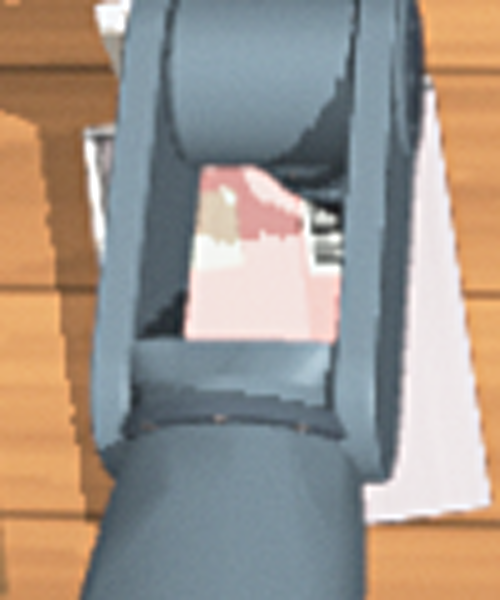

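The arm hides most of the box here: pink at (200-340, 170-340), label at (325,235). I'll take the box's near edge from the previous picture.

```bash
python3 -c "
from h import *
for uv,z in(([198.6,151.2],.07),([205,197.5],.07),([161,155],.11),([149.3,155.5],.063)):
    p=plane('top',[uv],z)[0][:2]-SO; print((1000*np.array([p@EX,p@EY])).round(1))"
```

```text
[133.2 -58.3]
[-26.2 -61.7]
[128.9  61.9]
[143.6 114.3]
```

Call:
step_arm(
  steps="0 0 .03 0 0 1 1;0 0 0 0 0 1 1;0 0 0 0 0 1 1;0 0 0 0 0 .57 1;0 0 0 0 0 0 1;0 0 0 .3 0 0 1;0 0 0 .15 0 0 1;0 0 0 .13 0 0 1",
)

```text
time: 8.92
tcp_pos: [0.6382, 0.1433, 0.0496]
tcp_rot: [0.654, 0.756, 0.001, 0.001]
force: [0.5, 1.0, 0.6]
opening: 0.0855
gripper_force: 0.0
```

Call:
step_arm(
  steps="0 0 0 .13 0 0 1;0 0 0 .13 0 0 1;0 0 0 .13 0 0 1;0 0 0 .13 0 0 1;0 0 0 .13 0 0 1;0 0 0 .13 0 0 1;0 0 0 .13 0 0 1;0 0 0 .13 0 0 1",
)

```text
time: 9.58
tcp_pos: [0.632, 0.1726, 0.0473]
tcp_rot: [0.654, 0.756, -0.001, 0.0]
force: [-1.1, -4.6, 1.8]
opening: 0.0851
gripper_force: 2.5
```

```bash
python3 -c "
from h import *
where()"
```

```text
t 9.58 p [0.632  0.1726 0.0473] scale mm [ 56.  -43.8  47.3] toolx yaw 98.25 z [-0.    -0.001 -1.   ] F [-1.1 -4.6  1.8] q [0.086, 0.523, 1.499, -0.001, 1.12, -0.057] op 0.0851 2.5
```

Call:
step_arm(
  steps="0 0 0 .13 0 0 1;0 0 0 .13 0 0 1;0 0 0 .13 0 0 1;0 0 0 .13 0 0 1;0 0 0 .13 0 0 1;0 0 0 .08 0 0 1;0 0 0 .06 0 0 1",
)

```text
time: 10.17
tcp_pos: [0.6283, 0.1962, 0.0473]
tcp_rot: [0.654, 0.756, -0.001, 0.0]
force: [-1.9, -6.2, 3.4]
opening: 0.0857
gripper_force: 3.1
```

```bash
python3 -c "
from h import *
where()"
```

```text
t 10.17 p [0.6283 0.1962 0.0473] scale mm [ 55.8 -19.9  47.3] toolx yaw 98.27 z [-0.001 -0.001 -1.   ] F [-1.9 -6.2  3.4] q [0.123, 0.53, 1.489, -0.001, 1.124, -0.021] op 0.0857 3.1
```

Call:
step_arm(
  steps="0 0 0 .07 0 0 1;0 0 0 .06 0 0 1;0 0 0 .05 0 0 1;0 0 0 0 0 0 1",
)

```text
time: 10.5
tcp_pos: [0.6275, 0.2016, 0.0472]
tcp_rot: [0.654, 0.756, -0.001, -0.0]
force: [-1.7, -3.4, 3.4]
opening: 0.0851
gripper_force: 2.6
```

```bash
python3 -c "
from h import *
where()"
```

```text
t 10.5 p [0.6275 0.2016 0.0472] scale mm [ 55.8 -14.5  47.2] toolx yaw 98.27 z [-0.001 -0.001 -1.   ] F [-1.7 -3.4  3.4] q [0.132, 0.531, 1.487, -0.001, 1.125, -0.012] op 0.0851 2.6
```

Call:
step_arm(
  steps="0 0 0 .06 0 0 1;0 0 0 .05 0 0 1;0 0 0 0 0 0 1",
)

```text
time: 10.75
tcp_pos: [0.627, 0.2048, 0.0473]
tcp_rot: [0.654, 0.756, -0.001, -0.0]
force: [-2.4, -4.6, 3.1]
opening: 0.0854
gripper_force: 2.8
```

Call:
step_arm(
  steps="0 0 0 .05 0 0 1;0 0 0 .03 0 0 1;0 0 0 0 0 0 1",
)

```text
time: 11.0
tcp_pos: [0.6266, 0.207, 0.0472]
tcp_rot: [0.654, 0.756, -0.001, -0.0]
force: [-3.1, -4.7, 3.1]
opening: 0.0854
gripper_force: 2.9
```

```bash
python3 -c "
from h import *
where()"
```

```text
t 11.0 p [0.6266 0.207  0.0472] scale mm [55.7 -9.  47.2] toolx yaw 98.26 z [-0.001 -0.001 -1.   ] F [-3.1 -4.7  3.1] q [0.14, 0.533, 1.484, -0.001, 1.126, -0.003] op 0.0854 2.9
```

Call:
step_arm(
  steps="0 0 0 .05 0 0 1;0 0 0 .05 0 0 1;0 0 0 0 0 0 1",
)

```text
time: 11.25
tcp_pos: [0.6262, 0.21, 0.0472]
tcp_rot: [0.654, 0.756, -0.001, -0.0]
force: [-2.2, -5.6, 2.6]
opening: 0.0856
gripper_force: 2.9
```

```bash
python3 -c "
from h import *
where()
im=np.hstack([cv2.resize(vision.read_camera('scene')[200:290,230:330],(700,600)[:2],interpolation=cv2.INTER_CUBIC)])
cv2.imwrite('pics/p4.png',im[:,:,::-1])"
```

```text
t 11.25 p [0.6262 0.21   0.0472] scale mm [55.7 -6.  47.2] toolx yaw 98.27 z [-0.001 -0.001 -1.   ] F [-2.2 -5.6  2.6] q [0.145, 0.534, 1.483, -0.001, 1.126, 0.001] op 0.0856 2.9
```

View pics/p4.png

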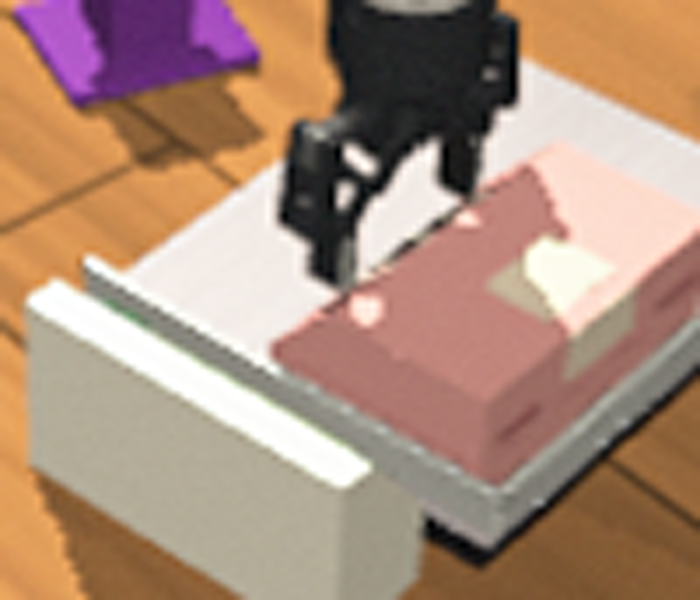

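The box's near corner at (490,480) is almost at the rails, against the back rail and a hair short of the side rail. I'll continue.

Call:
step_arm(
  steps="0 0 0 .05 0 0 1;0 0 0 .03 0 0 1;0 0 0 0 0 0 1",
)

```text
time: 11.55
tcp_pos: [0.6258, 0.2123, 0.0472]
tcp_rot: [0.654, 0.756, -0.001, -0.0]
force: [-3.0, -5.5, 4.6]
opening: 0.0856
gripper_force: 3.0
```

Call:
step_arm(
  steps="0 0 0 .04 0 0 1;0 0 0 .03 0 0 1;0 0 0 0 0 0 1",
)

```text
time: 11.8
tcp_pos: [0.6255, 0.2143, 0.0472]
tcp_rot: [0.654, 0.756, -0.001, -0.0]
force: [-2.9, -4.3, 4.7]
opening: 0.0856
gripper_force: 3.1
```

```bash
python3 -c "
from h import *
where()"
```

```text
t 11.8 p [0.6255 0.2143 0.0472] scale mm [55.6 -1.6 47.2] toolx yaw 98.27 z [-0.001 -0.001 -1.   ] F [-2.9 -4.3  4.7] q [0.152, 0.536, 1.48, -0.001, 1.127, 0.008] op 0.0856 3.1
```

```bash
python3 -c "
from h import *
im=vision.read_camera('scene')[215:285,245:345]
cv2.imwrite('pics/p5.png',cv2.resize(im,(800,560),interpolation=cv2.INTER_CUBIC)[:,:,::-1])
for nm,X,z in(('lidcorner',(140,115),110),('lid -x+y',(-30,115),110),('lid +x -y',(140,29),110),('rail top corner inner',(140,115),63),('side rail end',(-150,115),63),('back rail end',(140,-120),63)):
    w=np.r_[SO+(EX*X[0]+EY*X[1])/1000,z/1000]; u=proj('scene',[w])[0]; print(nm,((u-[245,215])*8+3.5).round(1))"
```

```text
lidcorner [447.7 370.2]
lid -x+y [706.5 147.9]
lid +x -y [269.1 262.8]
rail top corner inner [439.5 460.4]
side rail end [854.7  94.8]
back rail end [-14.3 179.9]
```

View pics/p5.png

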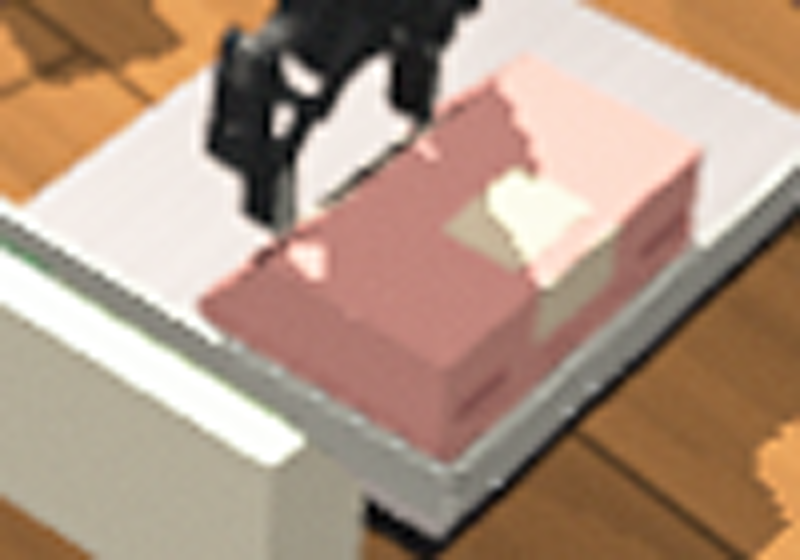

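The lid corner at (440,372) sits within a pixel of its predicted home. I'll press on until the force rises.

Call:
step_arm(
  steps="0 0 0 .04 0 0 1;0 0 0 .04 0 0 1;0 0 0 0 0 0 1",
)

```text
time: 12.1
tcp_pos: [0.6251, 0.2167, 0.0472]
tcp_rot: [0.654, 0.756, -0.001, -0.0]
force: [-2.8, -5.8, 5.1]
opening: 0.0851
gripper_force: 3.1
```

Call:
step_arm(
  steps="0 0 0 .04 0 0 1;0 0 0 0 0 0 1",
)

```text
time: 12.27
tcp_pos: [0.6253, 0.2172, 0.0472]
tcp_rot: [0.654, 0.756, -0.001, 0.001]
force: [-1.9, -7.5, 3.6]
opening: 0.0855
gripper_force: 3.9
```

```bash
python3 -c "
from h import *
where()"
```

```text
t 12.27 p [0.6253 0.2172 0.0472] scale mm [55.9  1.3 47.2] toolx yaw 98.28 z [-0.001 -0.002 -1.   ] F [-1.9 -7.5  3.6] q [0.157, 0.537, 1.478, -0.003, 1.127, 0.013] op 0.0855 3.9
```

Call:
step_arm(
  steps="0 0 0 .04 0 0 1;0 0 0 .03 0 0 1;0 0 0 0 0 0 1",
)

```text
time: 12.52
tcp_pos: [0.6256, 0.2175, 0.0473]
tcp_rot: [0.654, 0.756, -0.002, 0.002]
force: [-0.7, -14.5, 2.8]
opening: 0.0854
gripper_force: 6.2
```

```bash
python3 -c "
from h import *
where()"
```

```text
t 12.52 p [0.6256 0.2175 0.0473] scale mm [56.2  1.5 47.3] toolx yaw 98.3 z [-0.    -0.005 -1.   ] F [ -0.7 -14.5   2.8] q [0.158, 0.538, 1.477, -0.006, 1.128, 0.016] op 0.0854 6.2
```

Call:
step_arm(
  steps="0 0 0 -.3 0 0 1;0 0 0 -.5 0 0 1;0 0 0 0 0 -1 1;0 0 0 0 0 -1 1;0 0 0 0 0 -1 1;0 0 0 0 -.6 -.6 1;0 0 0 .4 -1 0 1;0 0 0 .4 -1 0 1",
)

```text
time: 13.18
tcp_pos: [0.549, 0.209, 0.157]
tcp_rot: [0.655, 0.755, 0.002, 0.001]
force: [0.1, 0.8, 0.8]
opening: 0.0853
gripper_force: 0.0
```

Call:
step_arm(
  steps="0 0 0 .5 -1 0 1;0 0 0 .5 -1 0 1;0 0 0 .5 -1 0 1;0 0 0 0 -.5 0 1;0 0 0 0 0 1 1;0 0 0 0 0 1 1;0 0 0 0 0 1 1;0 0 0 0 0 .5 1",
)

```text
time: 13.85
tcp_pos: [0.4355, 0.2383, 0.0472]
tcp_rot: [0.655, 0.756, -0.001, -0.001]
force: [-0.6, 0.1, -0.4]
opening: 0.0853
gripper_force: 0.0
```

```bash
python3 -c "
from h import *
where()"
```

```text
t 13.85 p [0.4355 0.2383 0.0472] scale mm [-128.8   49.9   47.2] toolx yaw 98.23 z [-0.003 -0.    -1.   ] F [-0.6  0.1 -0.4] q [0.261, 0.221, 1.919, 0.001, 1.005, 0.116] op 0.0853 0.0
```

Gap of about 40 mm. I'll approach, then push in small steps.

Call:
step_arm(
  steps="0 0 0 0 .4 0 1;0 0 0 0 .4 0 1;0 0 0 0 .15 0 1;0 0 0 0 .12 0 1;0 0 0 0 .1 0 1;0 0 0 0 .08 0 1;0 0 0 0 0 0 1",
)

```text
time: 14.43
tcp_pos: [0.475, 0.2443, 0.0504]
tcp_rot: [0.654, 0.756, 0.0, 0.0]
force: [-0.5, 0.2, -0.3]
opening: 0.0856
gripper_force: 0.0
```

```bash
python3 -c "
from h import *
where()"
```

```text
t 14.43 p [0.475  0.2443 0.0504] scale mm [-88.8  50.   50.4] toolx yaw 98.25 z [ 0.  0. -1.] F [-0.5  0.2 -0.3] q [0.253, 0.288, 1.826, 0.0, 1.028, 0.109] op 0.0856 0.0
```

Call:
step_arm(
  steps="0 0 0 0 .07 0 1;0 0 0 0 .05 0 1;0 0 0 0 .05 0 1;0 0 0 0 0 0 1",
)

```text
time: 14.77
tcp_pos: [0.4771, 0.2446, 0.0499]
tcp_rot: [0.654, 0.756, -0.002, -0.002]
force: [-9.4, -1.9, 6.7]
opening: 0.0852
gripper_force: 5.1
```

Call:
step_arm(
  steps="0 0 0 0 .05 0 1;0 0 0 0 .04 0 1;0 0 0 0 0 0 1",
)

```text
time: 15.02
tcp_pos: [0.477, 0.2445, 0.0496]
tcp_rot: [0.654, 0.756, -0.005, -0.003]
force: [-20.5, -5.3, 16.0]
opening: 0.0854
gripper_force: 11.1
```

```bash
python3 -c "
from h import *
where()"
```

```text
t 15.02 p [0.477  0.2445 0.0496] scale mm [-86.8  50.   49.6] toolx yaw 98.31 z [-0.011 -0.003 -1.   ] F [-20.5  -5.3  16. ] q [0.252, 0.3, 1.811, -0.0, 1.042, 0.107] op 0.0854 11.1
```

Call:
step_arm(
  steps="0 0 0 0 -.3 0 1;0 0 0 0 -1 0 1;0 0 0 0 0 -1 1;0 0 0 0 0 -1 1;0 0 0 0 0 -1 1;0 0 0 0 0 -1 1;0 0 0 0 0 -1 1;0 0 0 0 0 -1 1",
)

```text
time: 15.68
tcp_pos: [0.4435, 0.2398, 0.2318]
tcp_rot: [0.654, 0.756, 0.0, 0.0]
force: [0.4, 0.3, -0.1]
opening: 0.0849
gripper_force: 0.0
```

Call:
step_arm(
  steps="0 0 1 0 0 -1 1;0 0 1 0 0 -1 1;0 0 1 0 0 -1 1;0 0 1 0 0 -1 1;0 0 1 0 0 0 1;0 0 1 0 0 0 1;0 0 1 0 0 0 1;0 0 1 0 0 0 1",
)

```text
time: 16.35
tcp_pos: [0.4438, 0.2399, 0.3504]
tcp_rot: [0.875, 0.485, 0.0, 0.0]
force: [0.0, -0.3, -0.5]
opening: 0.0852
gripper_force: 0.0
```

Call:
step_arm(
  steps="1 0 0 0 0 0 1;1 0 0 0 0 0 1;1 0 0 0 0 0 1;1 0 0 0 0 0 1;0 0 0 0 0 0 1",
)

```text
time: 16.77
tcp_pos: [0.4449, 0.2383, 0.3482]
tcp_rot: [0.861, 0.478, -0.087, -0.154]
force: [0.6, 0.1, -1.0]
opening: 0.0854
gripper_force: 0.0
```

```bash
python3 -c "
from h import *
s,p,M=where(); np.savez('/tmp/s1.npz',q=s['q'],p=p,M=M)"
```

```text
t 16.77 p [0.4449 0.2383 0.3482] scale mm [-119.5   48.4  348.2] toolx yaw 58.07 z [-0.296  0.182 -0.938] F [ 0.6  0.1 -1. ] q [0.104, 0.106, 1.45, 0.223, 1.864, 0.697] op 0.0854 0.0
```

Call:
step_arm(
  steps="-1 0 0 0 0 0 1;-1 0 0 0 0 0 1;-1 0 0 0 0 0 1;-1 0 0 0 0 0 1;0 1 0 0 0 0 1;0 1 0 0 0 0 1;0 1 0 0 0 0 1;0 1 0 0 0 0 1",
)

```text
time: 17.43
tcp_pos: [0.4435, 0.2407, 0.3512]
tcp_rot: [0.859, 0.48, 0.155, -0.084]
force: [0.0, 1.0, 0.7]
opening: 0.0856
gripper_force: 0.0
```

Call:
step_arm(
  steps="0 0 0 0 0 0 1",
)

```text
time: 17.52
tcp_pos: [0.4422, 0.239, 0.3494]
tcp_rot: [0.86, 0.479, 0.153, -0.084]
force: [0.0, -0.0, -0.2]
opening: 0.0853
gripper_force: 0.0
```

```bash
python3 -c "
from h import *
s,p,M=where(); np.savez('/tmp/s2.npz',q=s['q'],p=p,M=M)"
```

```text
t 17.52 p [0.4422 0.239  0.3494] scale mm [-122.1   49.6  349.4] toolx yaw 58.2 z [ 0.183  0.292 -0.939] F [ 0.  -0.  -0.2] q [0.054, -0.306, 1.825, 0.289, 1.421, 0.595] op 0.0853 0.0
```

```bash
cat > kin.py <<'E'
import numpy as np
from scipy.spatial.transform import Rotation as R
from scipy.optimize import least_squares
Q=[(-1.49433,.18157,1.60803,0,1.35379,-.2063),(-.363,-.122,1.919,0,1.346,1.062),(.011,.392,1.448,0,1.3,-.138),(.252,.3,1.811,0,1.042,.107),(.176,.245,1.891,0,1.006,1.6),(.157,.537,1.478,-.003,1.127,.013)]
P=[(.1604,-.5515,.205),(.4426,-.042,.2056),(.6397,.1249,.1544),(.477,.2445,.0496),(.4667,.2028,.0465),(.6253,.2172,.0472)]
S=[np.load(f'/tmp/s{i}.npz') for i in(1,2)]
Q+= [s['q'] for s in S]; P+=[s['p'] for s in S]
Rz=lambda a:R.from_euler('z',a); Ry=lambda a:R.from_euler('y',a)
LO=np.array([-2.99,-.89,.3,-1.14,0,-3.12]); HI=np.array([2.99,2.07,2.58,4.28,2.63,3.12])
def fk(q,k,s4=1):
    a1,o1,h,L2,L3,e,w,d6=k
    A=Rz(q[0]); B=A*Ry(q[1]); C=A*Ry(q[1]+q[2]); D=C*Rz(s4*q[3]); T=D*Ry(q[4])*Rz(q[5]+np.pi/2)
    return A.apply([a1,o1,h])+B.apply([0,0,L2])+C.apply([e,0,L3])+D.apply([0,w,0])+T.apply([0,0,d6]),T
def fit(s4):
    f=lambda k:np.r_[np.concatenate([fk(q,k,s4)[0]-p for q,p in zip(Q,P)]),1e-4*np.array(k)]
    r=least_squares(f,[0,.1,.2,.4,.4,0,0,.2]); return r
if __name__=='__main__':
    for s4 in(1,-1):
        r=fit(s4); print(s4,r.x.round(4),np.abs(r.fun[:-8]).max().round(4)); 
        for s in S: print(np.degrees((fk(s['q'],r.x,s4)[1].inv()*R.from_matrix(s['M'])).magnitude()).round(2))
E
python3 kin.py
```

```text
1 [-2.000e-04  1.179e-01  3.131e-01  4.375e-01  5.147e-01  8.490e-02
 -1.000e-04  3.439e-01] 0.0004
0.0
0.0
-1 [ 0.0499  0.3346 -0.0322  0.3256  0.4526 -0.0014 -0.1975 -0.0035] 0.0746
25.54
33.1
```

```bash
cat > ik.py <<'E'
from kin import *
from h import SO,SY,EX,EY
K=fit(1).x
def ik(p,T,n=12,seed=None):
    best=None; rng=np.random.default_rng(0)
    for i in range(n):
        q0=seed if (seed is not None and i==0) else rng.uniform(LO+.05,HI-.05)
        f=lambda q:(lambda a:np.r_[(a[0]-p)*5,(a[1]*T.inv()).as_rotvec()])(fk(q,K))
        r=least_squares(f,np.clip(q0,LO+.01,HI-.01),bounds=(LO,HI))
        if r.cost<1e-7:
            m=min((r.x-LO).min(),(HI-r.x).min())
            if best is None or m>best[0]: best=(m,r.x)
    return best
HOLD=.0187
def tool(Sp,SR,phi,flip):   # scanner pose -> tcp pose
    z=np.array([np.sin(phi),0,-np.cos(phi)]); y=np.array([0,flip,0]); x=np.cross(y,z)
    T=SR*R.from_matrix(np.c_[x,y,z]); return Sp+SR.apply([0,0,.135])+T.as_matrix()[:,2]*HOLD,T
def scanpose(dyaw=0,dist=.1,lab=(55,12,90)):
    c40,s40=np.cos(np.radians(40)),np.sin(np.radians(40))
    X=np.array([0,c40,-s40]); Z=np.array([0,s40,c40]); Y=np.cross(Z,X)
    SR=Rz(SY)*R.from_matrix(np.c_[X,Y,Z]); L=np.r_[SO+(EX*lab[0]+EY*lab[1])/1000,lab[2]/1000]
    SR=R.from_rotvec(dyaw*SR.apply([0,0,1]))*SR
    return L-SR.apply([.085+dist,0,.133]),SR
GR=Rz(np.radians(-124)); GP=np.array([.6377,-.2535,.010])
if __name__=='__main__':
    for flip in(1,-1):
        for phi in np.radians([-30,-15,0,15,30,45]):
            g=ik(*tool(GP,GR,phi,flip)); 
            for dy in np.radians([-10,0,10]):
                s=ik(*tool(*scanpose(dy),phi,flip))
                print(flip,np.degrees(phi).round(),np.degrees(dy).round(),'grip',g and g[1].round(2),'scan',s and s[1].round(2))
E
python3 ik.py
```

```text
1 -30.0 -10.0 grip [-0.79  0.51  1.44  0.53  1.34 -0.36] scan [ 0.41  0.72  1.34 -1.09  1.7  -2.43]
1 -30.0 0.0 grip [-0.79  0.51  1.44  0.53  1.34 -0.36] scan [ 0.41  0.73  1.33 -1.14  1.63 -2.59]
1 -30.0 10.0 grip [-0.79  0.51  1.44  0.53  1.34 -0.36] scan None
1 -15.0 -10.0 grip [-0.68  0.48  1.41  0.27  1.28 -0.17] scan [ 0.37  0.57  1.41 -0.91  1.54 -2.51]
1 -15.0 0.0 grip [-0.68  0.48  1.41  0.27  1.28 -0.17] scan [ 0.36  0.6   1.36 -0.93  1.51 -2.7 ]
1 -15.0 10.0 grip [-0.68  0.48  1.41  0.27  1.28 -0.17] scan [ 0.35  0.64  1.31 -0.95  1.47 -2.88]
1 0.0 -10.0 grip [-0.55  0.49  1.37  0.    1.28  0.04] scan [ 0.29  0.43  1.48 -0.7   1.4  -2.64]
1 0.0 0.0 grip [-0.55  0.49  1.37  0.    1.28  0.04] scan [ 0.28  0.49  1.39 -0.7   1.41 -2.84]
1 0.0 10.0 grip [-0.55  0.49  1.37  0.    1.28  0.04] scan [ 0.27  0.56  1.3  -0.7   1.43 -3.04]
1 15.0 -10.0 grip [-0.43  0.55  1.3  -0.27  1.34  0.23] scan [ 0.17  0.32  1.54 -0.46  1.28 -2.82]
1 15.0 0.0 grip [-0.43  0.55  1.3  -0.27  1.34  0.23] scan [ 0.17  0.41  1.41 -0.45  1.35 -3.02]
1 15.0 10.0 grip [-0.43  0.55  1.3  -0.27  1.34  0.2
[... 1685 characters left out ...]
  0.13]
-1 15.0 10.0 grip [-0.43  0.55  1.3  -0.27  1.34 -2.91] scan [ 0.17  0.51  1.27 -0.44  1.43 -0.06]
-1 30.0 -10.0 grip [-0.32  0.65  1.23 -0.51  1.44 -2.76] scan [ 0.04  0.24  1.59 -0.18  1.22  0.09]
-1 30.0 0.0 grip [-0.32  0.65  1.23 -0.51  1.44 -2.76] scan [ 0.04  0.36  1.42 -0.18  1.34 -0.07]
-1 30.0 10.0 grip [-0.32  0.65  1.23 -0.51  1.44 -2.76] scan [ 0.06  0.5   1.24 -0.19  1.48 -0.21]
-1 45.0 -10.0 grip [-0.24  0.77  1.15 -0.72  1.57 -2.65] scan [-0.11  0.21  1.62  0.11  1.22 -0.16]
-1 45.0 0.0 grip [-0.24  0.77  1.15 -0.72  1.57 -2.65] scan [-0.09  0.36  1.42  0.09  1.39 -0.25]
-1 45.0 10.0 grip [-0.24  0.77  1.15 -0.72  1.57 -2.65] scan [-0.06  0.52  1.21  0.05  1.55 -0.34]
```

Call:
step_arm(
  steps="0 -1 0 0 0 0 1;0 -1 0 0 0 0 1;0 -1 0 0 0 0 1;0 -1 0 0 0 0 1;0 0 .44 0 0 0 1;0 0 0 -.5 .73 .2 1;0 0 0 -.5 .73 .2 1;0 0 0 -.5 .73 .2 1",
)

```text
time: 18.18
tcp_pos: [0.4737, 0.1658, 0.3324]
tcp_rot: [0.882, 0.471, -0.0, 0.001]
force: [0.6, 0.5, -0.0]
opening: 0.0852
gripper_force: 0.0
```

Call:
step_arm(
  steps="0 0 0 -.5 .73 .2 1;0 0 0 -.5 .73 .2 1;0 0 0 -.5 .73 .2 1;0 0 0 -.5 .73 .2 1;0 0 0 -.5 .73 .2 1;0 0 0 -.5 .73 .2 1;0 0 0 -.5 .73 .2 1;0 0 0 -.5 .73 .2 1",
)

```text
time: 18.85
tcp_pos: [0.5524, -0.0326, 0.2844]
tcp_rot: [0.883, 0.47, -0.001, 0.001]
force: [0.2, 0.5, -0.1]
opening: 0.0855
gripper_force: 0.0
```

Call:
step_arm(
  steps="0 0 0 -.5 .73 .2 1;0 0 0 -.5 .73 .2 1;0 0 0 -.5 .73 .2 1;0 0 0 -.5 .73 .2 1;0 0 0 -.5 .73 .2 1;0 0 0 -.5 .73 .2 1;0 0 0 -.5 .73 .2 1",
)

```text
time: 19.43
tcp_pos: [0.6211, -0.2052, 0.2421]
tcp_rot: [0.883, 0.47, -0.001, 0.001]
force: [-0.3, -0.1, -0.6]
opening: 0.0856
gripper_force: 0.0
```

```bash
cat >> h.py <<'E'
def delta(target,yawx=None):
    s,p,M=where(); d=M.T@(np.array(target)-p); print('rows of tool shift (units 0.03):',(d/.03).round(3))
E
python3 -c "
from h import *
delta([.6377,-.2535,.23])
t=vision.read_camera('top'); cv2.imwrite('/tmp/top1.png',t[:,:,::-1]); s=vision.read_camera('scene'); cv2.imwrite('/tmp/scene1.png',s[:,:,::-1])
a=cv2.resize(t[130:250,130:230],(500,600),interpolation=cv2.INTER_CUBIC)
cv2.imwrite('pics/p6.png',a[:,:,::-1])"
```

```text
t 19.43 p [ 0.6211 -0.2052  0.2421] scale mm [ -10.  -416.   242.1] toolx yaw 56.08 z [-0.001 -0.003 -1.   ] F [-0.3 -0.1 -0.6] q [-0.499, 0.329, 1.353, -0.003, 1.459, 0.094] op 0.0856 0.0
rows of tool shift (units 0.03): [-1.027  1.358  0.406]
```

View pics/p6.png

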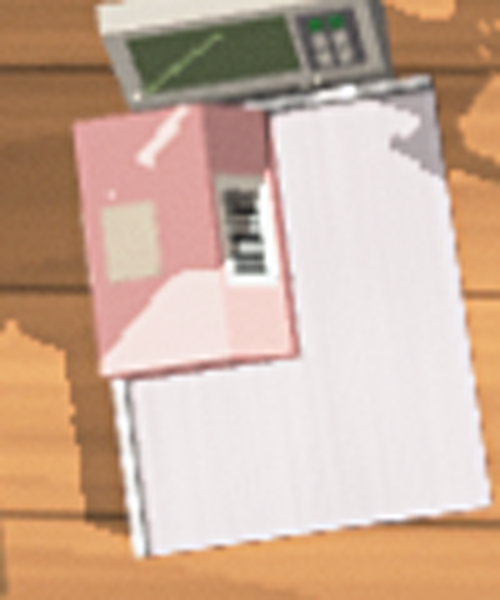

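The box sits in the corner against both rails; the label is centred at crop (246,229). I'll check that point against the model, then descend on the scanner.

```bash
python3 -c "
from h import *
c=lambda p:np.array(p,float)/5+130-.4
for n,p,z in(('label',(246,229),.09),('lid +x+y',(75,122),.11),('lid -x+y',(100,374),.11),('low +x-y',(270,112),.07),('low -x-y',(298,355),.07),('plat -x-y',(490,505),.04),('rail -x+y outer',(137,556),.063)):
    w=plane('top',[c(p)],z)[0]; d=w[:2]-SO; print(n,w.round(4),(1000*np.array([d@EX,d@EY])).round(1))"
```

```text
label [0.6241 0.23   0.09  ] [56.5 14.1]
lid +x+y [0.6917 0.3437 0.11  ] [140.1 116.7]
lid -x+y [0.5244 0.3195 0.11  ] [-29.  117.2]
low +x-y [0.7072 0.221  0.07  ] [137.5  -6.9]
low -x-y [0.5419 0.1961 0.07  ] [-29.7  -7.4]
plat -x-y [0.444  0.0672 0.04  ] [-145.4 -120.6]
rail -x+y outer [0.4046 0.3037 0.063 ] [-149.9  119.1]
```

Call:
step_arm(
  steps="0 0 0 -.51 .68 .2 1;0 0 0 -.51 .68 .2 1;0 0 0 0 0 0 1",
)

```text
time: 19.78
tcp_pos: [0.6372, -0.2553, 0.2286]
tcp_rot: [0.883, 0.469, -0.002, 0.001]
force: [-0.7, 1.0, 0.1]
opening: 0.0853
gripper_force: 0.0
```

```bash
python3 -c "
from h import *
delta([.6377,-.2535,.127])
s=vision.read_camera('scene'); t=vision.read_camera('top')
a=np.hstack([cv2.resize(s[125:215,165:255],(400,400),interpolation=cv2.INTER_CUBIC),cv2.resize(t[145:205,290:350],(400,400),interpolation=cv2.INTER_CUBIC)])
cv2.imwrite('pics/p7.png',a[:,:,::-1])"
```

```text
t 19.78 p [ 0.6372 -0.2553  0.2286] scale mm [  -1.3 -467.9  228.6] toolx yaw 55.93 z [-0.002 -0.003 -1.   ] F [-0.7  1.   0.1] q [-0.552, 0.41, 1.272, -0.003, 1.46, 0.043] op 0.0853 0.0
rows of tool shift (units 0.03): [ 0.069 -0.019  3.387]
```

View pics/p7.png

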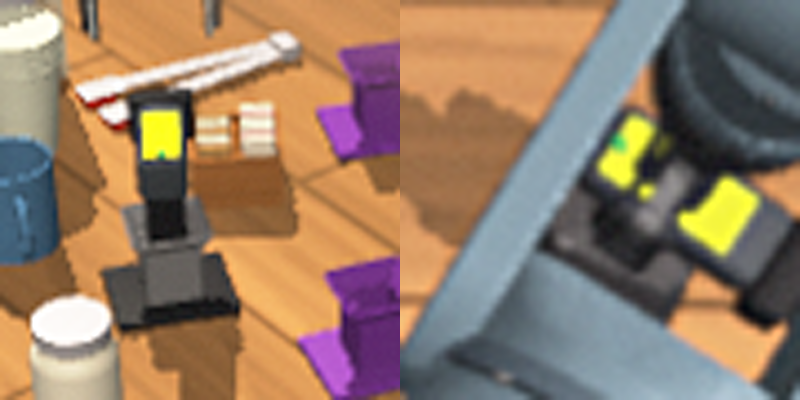

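The fingers straddle the head (left view: fingers at (90,20) and (212,15) around yellow (162,135)), and the right view shows the gripper over the handle axis. Descending and closing.

Call:
step_arm(
  steps="0 0 0 .03 0 .85 1;0 0 0 .03 0 .85 1;0 0 0 0 0 .85 1;0 0 0 0 0 .83 1;0 0 0 0 0 0 1;0 0 0 0 0 0 1",
  squeeze=45,
)

```text
time: 20.38
tcp_pos: [0.6372, -0.249, 0.1281]
tcp_rot: [0.882, 0.471, -0.001, -0.001]
force: [-0.4, -0.4, 0.5]
opening: 0.085
gripper_force: 0.0
```

```bash
python3 -c "
from h import *
delta([.6377,-.2535,.127])"
```

```text
t 20.38 p [ 0.6372 -0.249   0.1281] scale mm [  -0.5 -461.7  128.1] toolx yaw 56.13 z [-0.003  0.001 -1.   ] F [-0.4 -0.4  0.5] q [-0.545, 0.489, 1.369, -0.0, 1.286, 0.046] op 0.085 0.0
rows of tool shift (units 0.03): [-0.115  0.097  0.035]
```

Call:
step_arm(
  steps="0 0 0 0 0 0 .6;0 0 0 0 0 0 .4;0 0 0 0 0 0 .3;0 0 0 0 0 0 .3;0 0 0 0 0 0 .3;0 0 0 0 0 0 .3;0 0 0 0 0 0 .3;0 0 0 0 0 0 .3",
  squeeze=45,
)

```text
time: 21.05
tcp_pos: [0.6389, -0.2515, 0.1314]
tcp_rot: [0.883, 0.47, 0.001, 0.001]
force: [-0.7, 1.4, 6.1]
opening: 0.0423
gripper_force: 45.9
```

```bash
python3 -c "
from h import *
where()"
```

```text
t 21.05 p [ 0.6389 -0.2515  0.1314] scale mm [   0.9 -464.4  131.4] toolx yaw 56.04 z [ 0.003 -0.002 -1.   ] F [-0.7  1.4  6.1] q [-0.548, 0.486, 1.366, 0.0, 1.286, 0.045] op 0.0423 45.9
```

Call:
step_arm(
  steps="0 0 0 0 0 -.3 .3;0 0 0 0 0 -.5 .3;0 0 0 0 0 -.6 .3;0 0 0 0 0 -.8 .3;0 0 0 0 0 -1 .3;0 0 0 0 0 -1 .3;0 0 0 0 0 -1 .3;0 0 0 0 0 -.6 .3",
)

```text
time: 21.72
tcp_pos: [0.6384, -0.2514, 0.3076]
tcp_rot: [0.883, 0.47, 0.001, 0.002]
force: [-0.4, -0.2, -2.0]
opening: 0.0421
gripper_force: 46.9
```

Run:
```python
from h import *; from ik import *
s,p,M=where()
for dy in np.radians([-6,-3,0]):
    SPp,SR=scanpose(dy,lab=(56,13,90)); _,T=tool(SPp,SR,0,1); tp=SPp+SR.apply([-.002,0,.1214])
    print(np.degrees(dy),tp.round(4),T.as_quat().round(4),T.as_matrix().round(3).tolist(),ik(tp,T,4,seed=np.array([.28,.49,1.39,-.7,1.41,-2.84])))
# split: yaw about tool z then pitch about tool y
T0=R.from_matrix(M)
for w in(-222,-222.5): 
    Tv=T0*R.from_rotvec([0,0,np.radians(w)]); print((np.degrees((Tv.inv()*T).as_rotvec())).round(2))
    for off in ([.62,-.05,.33],[.65,.06,.30]): print(off,ik(np.array(off),Tv,4,seed=np.array([.1,.3,1.3,0,1.4,-2.9])))
```

```text
t 21.72 p [ 0.6384 -0.2514  0.3076] scale mm [ 4.000e-01 -4.643e+02  3.076e+02] toolx yaw 56.04 z [ 0.004 -0.002 -1.   ] F [-0.4 -0.2 -2. ] q [-0.548, 0.368, 1.173, -0.0, 1.596, 0.045] op 0.0421 46.9
-6.000000000000001 [0.6263 0.0777 0.2007] [-0.6782  0.6504 -0.2702 -0.2096] [[0.008, -0.996, 0.094], [-0.769, -0.066, -0.636], [0.639, -0.067, -0.766]] (np.float64(0.39379958793035597), array([ 0.28431382,  0.45321984,  1.43738133, -0.70063707,  1.41307564,
       -2.72620041]))
-3.0000000000000004 [0.636  0.0785 0.2012] [-0.695   0.6324 -0.2647 -0.2166] [[0.06, -0.994, 0.094], [-0.764, -0.106, -0.636], [0.642, -0.034, -0.766]] (np.float64(0.33359236054685937), array([ 0.28141254,  0.47146378,  1.41038095, -0.70032361,  1.41799238,
       -2.78640764]))
0.0 [0.6457 0.0798 0.2013] [-0.7113  0.614  -0.2589 -0.2235] [[0.112, -0.989, 0.094], [-0.758, -0.146, -0.636], [0.643, 0.0, -0.766]] (np.float64(0.27395519403968516), array([ 0.2791659 ,  0.49046755,  1.38275179, -0.69991306,  1.42320885,
       -2.84604481]))
[-0.06 39.84 -0.41]
[0.62, -0.05, 0.33] (np.float64(0.38921116446509263), array([-2.70378872e-01,  2.12501502e-01,  1.32336789e+00, -1.26644336e-03,
        1.60148581e+00,  2.73078884e+00]))
[0.65, 0.06, 0.3] (np.float64(0.2071888850843595), array([-8.84139069e-02,  2.94200776e-01,  1.28246583e+00, -2.01185835e-03,
        1.56098767e+00,  2.91281111e+00]))
[-0.23 39.84  0.07]
[0.62, -0.05, 0.33] (np.float64(0.3979378107250655), array([-2.70378872e-01,  2.12501502e-01,  1.32336789e+00, -1.26644336e-03,
        1.60148581e+00,  2.72206219e+00]))
[0.65, 0.06, 0.3] (np.float64(0.21591553134423336), array([-8.84139069e-02,  2.94200776e-01,  1.28246583e+00, -2.01185835e-03,
        1.56098767e+00,  2.90408447e+00]))
```

```bash
cat > plan.py <<'E'
from h import *; from ik import *
def step(q,p,T):
    f=lambda q:(lambda a:np.r_[(a[0]-p)*5,(a[1]*T.inv()).as_rotvec()])(fk(q,K))
    r=least_squares(f,np.clip(q,LO+1e-3,HI-1e-3),bounds=(LO,HI)); return r.x,r.cost
def sim(q,p,T,rows,verbose=True):
    mj=0;mc=0;mm=9
    for r in rows:
        r=np.array(r,float); T2=T*R.from_rotvec(np.radians(5)*r[:3]); p=p+T.apply(r[3:6]*.03); T=T2
        q2,c=step(q,p,T); mj=max(mj,np.abs((q2-q)*12/np.array([2.57,2.57,3.01,3.14,3.14,3.14])).max()); q=q2; mc=max(mc,c); mm=min(mm,(q-LO).min(),(HI-q).min())
    print('end q',q.round(2),'p',p.round(4),'maxspd',mj.round(2),'cost',mc,'margin',round(mm,2)); return q,p,T
E
python3 - <<'E'
from plan import *
s,p,M=where(); T0=R.from_matrix(M)
# target: yaw short by 5 deg
SR=Rz(SY-np.radians(5))*Rz(-SY)*scanpose()[1]; L=np.r_[SO+(EX*56+EY*13)/1000,.09]
SP=L-SR.apply([.185,0,.133]); tp=SP+SR.apply([-.002,0,.1214]); Tt=tool(SP,SR,0,1)[1]
print('target',tp,Tt.as_quat())
np.savez('/tmp/scan.npz',p=tp,q=Tt.as_quat())
q=s['q']
for n1 in(16,20,24,28):
    print(n1); a=sim(q,p,T0,[[0,0,-1,0,0,0]]*n1)
    a=sim(*a,[[0,1,0,0,0,0]]*8)
    a=sim(*a,[[.643,0,-.766,0,0,0]]*round((217-5*n1)/5))
    d=a[2].inv().apply(tp+[0,0,.09]-a[1])/.03; n=int(np.ceil(np.abs(d).max())); print(n,d/n)
    a=sim(*a,[[0,0,0,*(d/n)]]*n); d=a[2].inv().apply(tp-a[1])/.03; print(d)
    a=sim(*a,[[0,0,0,*(d/4)]]*4); print(np.degrees((a[2].inv()*Tt).as_rotvec()))
E
```

```text
t 21.72 p [ 0.6384 -0.2514  0.3076] scale mm [ 4.000e-01 -4.643e+02  3.076e+02] toolx yaw 56.04 z [ 0.004 -0.002 -1.   ] F [-0.4 -0.2 -2. ] q [-0.548, 0.368, 1.173, -0.0, 1.596, 0.045] op 0.0421 46.9
target [0.63263804 0.07839981 0.20131517] [-0.68388269  0.64445845 -0.24891294 -0.23456369]
16
end q [-0.55  0.37  1.17 -0.    1.6  -1.35] p [ 0.6384 -0.2514  0.3076] maxspd 0.33 cost 1.88592838181379e-20 margin 0.87
end q [-0.6   0.98  0.39  0.17  2.45 -1.32] p [ 0.6384 -0.2514  0.3076] maxspd 0.46 cost 9.912421284151108e-18 margin 0.09
end q [-0.21  0.3   1.45 -0.77  1.28 -3.12] p [ 0.6384 -0.2514  0.3076] maxspd 0.41 cost 0.003392447468374359 margin 0.0
9 [-9.72539845e-01 -9.02464498e-04 -7.41893423e-01]
end q [ 0.28  0.44  1.26 -0.68  1.63 -2.85] p [0.6326 0.0784 0.2913] maxspd 0.27 cost 0.001218193507658855 margin 0.0
[-1.93465404  0.01150961  2.29281078]
end q [ 0.28  0.52  1.34 -0.68  1.51 -2.76] p [0.6326 0.0784 0.2013] maxspd 0.12 cost 2.07913665262652e-20 margin 0.29
[ 1.34002611 -0.16185698 -1.93390364]
20
end q [-0.55  0.37  1.17 -0.    1.6  -1.7 ] p [ 0.6384 -0.2514  0.3076]
[... 1440 characters left out ...]
 -2.4 ] p [ 0.6384 -0.2514  0.3076] maxspd 0.33 cost 1.1277237722586674e-17 margin 0.72
end q [-0.36  0.9   0.54 -0.5   2.23 -2.41] p [ 0.6384 -0.2514  0.3076] maxspd 0.34 cost 3.673218154088926e-19 margin 0.24
end q [-0.21  0.3   1.45 -0.77  1.28 -3.12] p [ 0.6384 -0.2514  0.3076] maxspd 0.29 cost 0.0033957646550543618 margin 0.0
9 [-9.72676968e-01 -7.68467502e-04 -7.41713786e-01]
end q [ 0.28  0.44  1.26 -0.68  1.63 -2.85] p [0.6326 0.0784 0.2913] maxspd 0.27 cost 0.0012198777490847407 margin 0.0
[-1.93422915  0.011659    2.29316848]
end q [ 0.28  0.52  1.34 -0.68  1.51 -2.76] p [0.6326 0.0784 0.2013] maxspd 0.12 cost 2.0798474775931504e-20 margin 0.29
[ 1.34161915 -0.15132108 -1.9405652 ]
```

Run:
```python
from plan import *
s,p,M=where(); T0=R.from_matrix(M); q=s['q']; f=np.load('/tmp/scan.npz'); tp=f['p']; Tt=R.from_quat(f['q'])
for n1 in(20,24,28):
    print(n1); a=sim(q,p,T0,[[0,0,-1,0,0,0]]*n1)
    d=a[2].inv().apply(tp+[0,0,.1]-a[1])/.03; n=int(np.ceil(np.abs(d).max())); print(n,d/n)
    a=sim(*a,[[0,0,0,*(d/n)]]*n)
    a=sim(*a,[[0,1,0,0,0,0]]*8)
    m=round((217-5*n1)/5); print('yaw rows',m); a=sim(*a,[[.643,0,-.766,0,0,0]]*m)
    d=a[2].inv().apply(tp-a[1])/.03; print(d)
    a=sim(*a,[[0,0,0,*(d/4)]]*4); print(np.degrees((a[2].inv()*Tt).as_rotvec()))
```

```text
t 21.72 p [ 0.6384 -0.2514  0.3076] scale mm [ 4.000e-01 -4.643e+02  3.076e+02] toolx yaw 56.04 z [ 0.004 -0.002 -1.   ] F [-0.4 -0.2 -2. ] q [-0.548, 0.368, 1.173, -0.0, 1.596, 0.045] op 0.0421 46.9
20
end q [-0.55  0.37  1.17 -0.    1.6  -1.7 ] p [ 0.6384 -0.2514  0.3076] maxspd 0.33 cost 1.6221662929215833e-19 margin 0.87
10 [0.46409855 0.99686446 0.01815785]
end q [-0.06  0.26  1.32 -0.    1.56 -1.21] p [0.6326 0.0784 0.3013] maxspd 0.25 cost 1.5731715097914008e-17 margin 0.91
end q [-0.15  0.78  0.74  0.22  2.29 -1.22] p [0.6326 0.0784 0.3013] maxspd 0.36 cost 5.157196664627758e-21 margin 0.34
yaw rows 23
end q [ 0.28  0.44  1.25 -0.68  1.64 -2.87] p [0.6326 0.0784 0.3013] maxspd 0.35 cost 8.409458967927472e-17 margin 0.25
[-2.14947634  0.01291578  2.54768439]
end q [ 0.28  0.52  1.34 -0.68  1.51 -2.76] p [0.6326 0.0784 0.2013] maxspd 0.13 cost 1.186381201680401e-19 margin 0.28
[ 1.33961532 -0.15878133 -1.93691357]
24
end q [-0.55  0.37  1.17 -0.    1.6  -2.05] p [ 0.6384 -0.2514  0.3076] maxspd 0.33 cost 4.049448616804628e-18 margin 0.87
11 [0.08651114 0.99588839 0.01650714]
en
[... 603 characters left out ...]
.6  -2.4 ] p [ 0.6384 -0.2514  0.3076] maxspd 0.33 cost 1.1277237722586674e-17 margin 0.72
11 [-0.25932001  0.96541752  0.01650714]
end q [-0.06  0.26  1.32 -0.    1.56 -1.91] p [0.6326 0.0784 0.3013] maxspd 0.22 cost 4.1043758845639905e-18 margin 0.76
end q [ 0.03  0.85  0.63 -0.23  2.33 -1.92] p [0.6326 0.0784 0.3013] maxspd 0.37 cost 9.859182118498708e-19 margin 0.3
yaw rows 15
end q [ 0.28  0.44  1.25 -0.68  1.64 -2.87] p [0.6326 0.0784 0.3013] maxspd 0.32 cost 8.407662348413639e-17 margin 0.25
[-2.1491435   0.01295444  2.54796497]
end q [ 0.28  0.52  1.34 -0.68  1.51 -2.76] p [0.6326 0.0784 0.2013] maxspd 0.13 cost 1.1854989260426426e-19 margin 0.28
[ 1.34161915 -0.15132108 -1.9405652 ]
```

Call:
step_arm(
  steps="0 0 -.5 0 0 0 .3;0 0 -1 0 0 0 .3;0 0 -1 0 0 0 .3;0 0 -1 0 0 0 .3;0 0 -1 0 0 0 .3;0 0 -1 0 0 0 .3;0 0 -1 0 0 0 .3;0 0 -1 0 0 0 .3",
)

```text
time: 22.38
tcp_pos: [0.6375, -0.2509, 0.303]
tcp_rot: [0.683, 0.73, -0.0, -0.0]
force: [-0.5, 0.4, -2.7]
opening: 0.0424
gripper_force: 46.8
```

Call:
step_arm(
  steps="0 0 -1 0 0 0 .3;0 0 -1 0 0 0 .3;0 0 -1 0 0 0 .3;0 0 -1 0 0 0 .3;0 0 -1 0 0 0 .3;0 0 -1 0 0 0 .3;0 0 -1 0 0 0 .3;0 0 -1 0 0 0 .3",
)

```text
time: 23.05
tcp_pos: [0.6374, -0.2509, 0.303]
tcp_rot: [0.392, 0.92, 0.0, -0.0]
force: [0.5, 0.6, -2.4]
opening: 0.0422
gripper_force: 46.8
```

Call:
step_arm(
  steps="0 0 -1 0 0 0 .3;0 0 -1 0 0 0 .3;0 0 -1 0 0 0 .3;0 0 -1 0 0 0 .3;0 0 -1 0 0 0 .3;0 0 -1 0 0 0 .3;0 0 -1 0 0 0 .3;0 0 -1 0 0 0 .3",
)

```text
time: 23.72
tcp_pos: [0.6374, -0.2509, 0.303]
tcp_rot: [0.054, 0.999, 0.0, -0.0]
force: [0.5, -0.3, -2.2]
opening: 0.0423
gripper_force: 46.8
```

Call:
step_arm(
  steps="0 0 -1 0 0 0 .3;0 0 -1 0 0 0 .3;0 0 -1 0 0 0 .3;0 0 -1 0 0 0 .3;0 0 -.5 0 0 0 .3;0 0 0 -.13 .48 0 .3;0 0 0 -.26 .96 0 .3;0 0 0 -.26 .96 0 .3",
)

```text
time: 24.38
tcp_pos: [0.636, -0.1759, 0.3026]
tcp_rot: [-0.138, 0.99, 0.0, -0.0]
force: [0.1, 0.5, -2.4]
opening: 0.0424
gripper_force: 46.9
```

Call:
step_arm(
  steps="0 0 0 -.26 .96 0 .3;0 0 0 -.26 .96 0 .3;0 0 0 -.26 .96 0 .3;0 0 0 -.26 .96 0 .3;0 0 0 -.26 .96 0 .3;0 0 0 -.26 .96 0 .3;0 0 0 -.26 .96 0 .3;0 0 0 -.26 .96 0 .3",
)

```text
time: 25.05
tcp_pos: [0.6321, 0.0644, 0.3032]
tcp_rot: [-0.139, 0.99, 0.0, -0.0]
force: [0.6, 0.7, -2.6]
opening: 0.0421
gripper_force: 46.9
```

```bash
python3 -c "
from h import *
f=np.load('/tmp/scan.npz'); delta(f['p']+[0,0,.1])
S=np.array([.6377,-.2535]); t=vision.read_camera('top');s=vision.read_camera('scene')
cv2.imwrite('/tmp/top2.png',t[:,:,::-1]);cv2.imwrite('/tmp/scene2.png',s[:,:,::-1])"
```

```text
t 25.05 p [0.6321 0.0644 0.3032] scale mm [  40.3 -150.9  303.2] toolx yaw -164.0 z [-0.  0. -1.] F [ 0.6  0.7 -2.6] q [-0.085, 0.255, 1.324, 0.0, 1.563, -1.935] op 0.0421 46.9
rows of tool shift (units 0.03): [-0.146  0.442  0.063]
```

Call:
step_arm(
  steps="0 .5 0 0 0 0 .3;0 1 0 0 0 0 .3;0 1 0 0 0 0 .3;0 1 0 0 0 0 .3;0 1 0 0 0 0 .3;0 1 0 0 0 0 .3;0 1 0 0 0 0 .3;0 1 0 0 0 0 .3",
)

```text
time: 25.82
tcp_pos: [0.6331, 0.0623, 0.3036]
tcp_rot: [-0.131, 0.937, -0.045, -0.319]
force: [1.0, -0.7, -2.8]
opening: 0.0421
gripper_force: 47.0
```

Call:
step_arm(
  steps="0 .5 0 0 0 0 .3;.643 0 -.766 0 0 0 .3;.643 0 -.766 0 0 0 .3;.643 0 -.766 0 0 0 .3;.643 0 -.766 0 0 0 .3;.643 0 -.766 0 0 0 .3;.643 0 -.766 0 0 0 .3;.643 0 -.766 0 0 0 .3",
)

```text
time: 26.48
tcp_pos: [0.633, 0.0624, 0.3028]
tcp_rot: [-0.407, 0.847, -0.148, -0.308]
force: [-0.0, -0.1, -3.1]
opening: 0.0422
gripper_force: 47.0
```

Call:
step_arm(
  steps=".643 0 -.766 0 0 0 .3;.643 0 -.766 0 0 0 .3;.643 0 -.766 0 0 0 .3;.643 0 -.766 0 0 0 .3;.643 0 -.766 0 0 0 .3;.643 0 -.766 0 0 0 .3;.643 0 -.766 0 0 0 .3;.32 0 -.38 0 0 0 .3",
)

```text
time: 27.15
tcp_pos: [0.6321, 0.063, 0.3032]
tcp_rot: [-0.657, 0.672, -0.239, -0.244]
force: [-0.2, 0.3, -1.7]
opening: 0.0423
gripper_force: 47.0
```

Call:
step_arm(
  steps="0 0 0 0 0 0 .3;0 0 0 0 0 0 .3",
)

```text
time: 27.32
tcp_pos: [0.6325, 0.0624, 0.3034]
tcp_rot: [-0.655, 0.674, -0.239, -0.245]
force: [-0.2, -0.1, -2.4]
opening: 0.0425
gripper_force: 47.0
```

```bash
python3 -c "
from h import *
f=np.load('/tmp/scan.npz'); s,p,M=where(); T=R.from_matrix(M); Tt=R.from_quat(f['q']); print('rot rows',(np.degrees((T.inv()*Tt).as_rotvec())/5).round(3),'shift rows',(T.inv().apply(f['p']-p)/.03).round(3))
# grasp drift check by yellow patch: triangulate from views
t=vision.read_camera('top');s=vision.read_camera('scene')
cv2.imwrite('/tmp/top3.png',t[:,:,::-1]);cv2.imwrite('/tmp/scene3.png',s[:,:,::-1])
"
```

```text
t 27.32 p [0.6325 0.0624 0.3034] scale mm [  40.4 -152.9  303.4] toolx yaw -91.62 z [-0.017 -0.642 -0.766] F [-0.2 -0.1 -2.4] q [0.249, 0.44, 1.243, -0.67, 1.658, -2.856] op 0.0425 47.0
rot rows [ 0.627  0.005 -0.77 ] shift rows [-2.594  0.013  2.264]
```

Call:
step_arm(
  steps=".627 0 -.77 0 0 0 .3;0 0 0 -.5 0 .45 .3;0 0 0 -.6 0 .5 .3;0 0 0 -.6 0 .5 .3;0 0 0 -.5 0 .45 .3;0 0 0 -.3 0 .3 .3;0 0 0 0 0 0 .3;0 0 0 0 0 0 .3",
)

```text
time: 28.08
tcp_pos: [0.6317, 0.0769, 0.203]
tcp_rot: [0.684, -0.644, 0.248, 0.236]
force: [-0.1, -0.5, -1.7]
opening: 0.042
gripper_force: 47.2
```

```bash
python3 -c "
from h import *
f=np.load('/tmp/scan.npz'); s,p,M=where(); T=R.from_matrix(M); Tt=R.from_quat(f['q']); print('rot rows',(np.degrees((T.inv()*Tt).as_rotvec())/5).round(3),'shift rows',(T.inv().apply(f['p']-p)/.03).round(3))
t=vision.read_camera('top');s=vision.read_camera('scene')
cv2.imwrite('/tmp/top3.png',t[:,:,::-1]);cv2.imwrite('/tmp/scene3.png',s[:,:,::-1])
a=np.hstack([cv2.resize(t[120:220,150:250],(400,400),interpolation=cv2.INTER_CUBIC),cv2.resize(s[160:260,220:320],(400,400),interpolation=cv2.INTER_CUBIC)])
cv2.imwrite('pics/p8.png',a[:,:,::-1])
# predicted window/nose
Z=-M[:,2]; X=-M[:,0]; SPo=p-X*(-.002)-Z*.1214
for n,v in(('window',[.085,.133]),('aim',[.185,.133]),('foot',[0,0]),('headback top',[-.038,.154])):
    w=SPo+X*v[0]+Z*v[1]; print(n,w.round(4),'top',((proj('top',[w])[0]-[150,120])*4+1.5).round(0),'scene',((proj('scene',[w])[0]-[220,160])*4+1.5+[400,0]).round(0))
"
```

```text
t 28.08 p [0.6317 0.0769 0.203 ] scale mm [  41.7 -138.4  203. ] toolx yaw -86.39 z [ 0.037 -0.643 -0.765] F [-0.1 -0.5 -1.7] q [0.277, 0.499, 1.367, -0.682, 1.482, -2.79] op 0.042 47.2
rot rows [ 0.018 -0.011  0.032] shift rows [-0.072 -0.034  0.012]
window [0.6271 0.1508 0.1559] top [198. 209.] scene [620. 198.]
aim [0.6223 0.2272 0.0915] top [119. 225.] scene [684. 305.]
foot [6.360e-01 5.000e-04 1.088e-01] top [391. 209.] scene [495. 162.]
headback top [0.6322 0.0704 0.2511] top [286. 184.] scene [553.  60.]
```

View pics/p8.png

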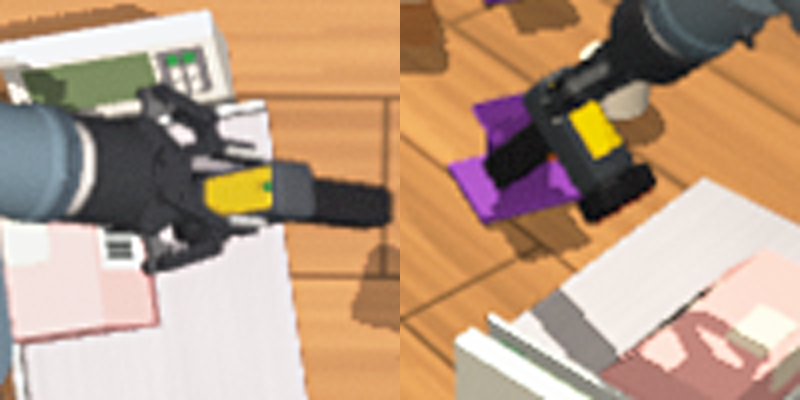

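The window is where predicted (scene (618,195), top about (200,205)), and the handle foot shows at top (390,205) against a predicted (391,209). The aim falls on the label, so I'll hold.

Call:
step_arm(
  steps="0 0 0 0 0 0 .3;0 0 0 0 0 0 .3;0 0 0 0 0 0 .3;0 0 0 0 0 0 .3;0 0 0 0 0 0 .3;0 0 0 0 0 0 .3;0 0 0 0 0 0 .3;0 0 0 0 0 0 .3",
)

```text
time: 28.85
tcp_pos: [0.6319, 0.0772, 0.204]
tcp_rot: [0.685, -0.644, 0.249, 0.235]
force: [0.7, 0.1, -2.8]
opening: 0.0424
gripper_force: 47.2
```

Call:
step_arm(
  steps="0 0 0 0 0 0 .3;0 0 0 0 0 0 .3;0 0 0 0 0 0 .3;0 0 0 0 0 0 .3;0 0 0 0 0 0 .3;0 0 0 0 0 0 .3;0 0 0 0 0 0 .3;0 0 0 0 0 0 .3",
)

```text
time: 29.52
tcp_pos: [0.6319, 0.0773, 0.204]
tcp_rot: [0.685, -0.644, 0.249, 0.235]
force: [-0.2, -0.4, -2.2]
opening: 0.0426
gripper_force: 47.2
```

Call:
step_arm(
  steps="0 0 0 0 0 0 .3;0 0 0 0 0 0 .3;0 0 0 0 0 0 .3;0 0 0 0 0 0 .3;0 0 0 0 0 0 .3;0 0 0 0 0 0 .3;0 0 0 0 0 0 .3;0 0 0 0 0 0 .3",
)

```text
time: 30.18
tcp_pos: [0.6319, 0.0773, 0.204]
tcp_rot: [0.685, -0.644, 0.249, 0.235]
force: [-1.1, 0.1, -1.6]
opening: 0.0425
gripper_force: 47.2
```

Call:
step_arm(
  steps="0 0 0 0 0 0 .3;0 0 0 0 0 0 .3;0 0 0 0 0 0 .3;0 0 0 0 0 0 .3",
)

```text
time: 30.52
tcp_pos: [0.6319, 0.0773, 0.204]
tcp_rot: [0.685, -0.644, 0.249, 0.235]
force: [0.0, 0.0, -1.1]
opening: 0.0424
gripper_force: 47.2
```

Run:
```python
from h import *
where()
t=cv2.imread('/tmp/top3.png'); 
# empty cradle: dark/grey pixels around its place (top view, arm now away)
def reg(n,im,x0,x1,y0,y1):
    hsv=cv2.cvtColor(im,cv2.COLOR_BGR2HSV)[y0:y1,x0:x1]; return hsv
h=reg('top',t,300,345,155,205)
np.set_printoptions(linewidth=250)
print('V'); print(h[::2,::2,2])
m=((h[:,:,1]<70)&(h[:,:,2]<150)).astype(np.uint8)
for r in m: print(''.join('#' if v else '.' for v in r))
```

```text
t 30.52 p [0.6319 0.0773 0.204 ] scale mm [  42.  -138.2  204. ] toolx yaw -86.44 z [ 0.039 -0.642 -0.766] F [ 0.   0.  -1.1] q [0.277, 0.497, 1.368, -0.682, 1.481, -2.791] op 0.0424 47.2
V
[[220 218 219 219 217 217 218 215 215 216 215 213 215 215 214 216 225 171 153 155 158 154 154]
 [218 219 217 216 216 216 216 216 216 216 215 215 216 215 212 213 213 210 144 150 151 157 157]
 [156 172 212 214 211 212 214 176 166 151 205 213 208 209 206 206 205 207 153 134 136 141 139]
 [152 153 164 180 222 220 222 190  93  52  66 132 178 219 217 212 212 210 211 150 139 140 140]
 [150 153 150 150 149 183 202 143  56  54 120 130 118 123 188 222 219 216 215 216 193 186 144]
 [154 153 152 151 151 150 153 111  41  82 164 137 130 133 124 122 162 213 211 207 209 205 203]
 [158 160 160 161 161 158 164  59  36 131 169 139 127 128 127 127 115 100 153 221 221 217 216]
 [151 153 151 154 153 152 126  44  75 155 167 118 110 137 130 129 126 128 130 102 164 216 213]
 [154 151 150 153 153 154  69  44 111 166 156  61  55  57  95 114 129 127 118 111 144 215 213]
 [157 157 157 155 161 135  44  54 149 170 112  39  47  
[... 3065 characters left out ...]
..........
..............##################.............
................###############..............
..................############...............
....................##########...............
......................#######................
.........................####................
...........................#.................
.............................................
.............................................
.............................................
.............................................
.............................................
.............................................
.............................................
.............................................
```

Run:
```python
from h import *
t=cv2.imread('/tmp/top3.png'); x0,x1,y0,y1=300,345,155,205
h=cv2.cvtColor(cv2.resize(t[y0:y1,x0:x1],None,fx=4,fy=4,interpolation=cv2.INTER_CUBIC),cv2.COLOR_BGR2HSV)
def rect(m,z,n):
    m=cv2.morphologyEx(m,cv2.MORPH_OPEN,np.ones((7,7))); 
    c=max(cv2.findContours(m,0,1)[0],key=cv2.contourArea); c=cv2.convexHull(c).astype(float)[:,0]
    w=plane('top',(c-1.5)/4+[x0,y0],z)[:,:2]
    (cx,cy),(a,b),ang=cv2.minAreaRect((w*1000).astype(np.float32)); print(n,'ctr',round(cx,1),round(cy,1),'size',round(a,1),round(b,1),'ang',round(ang,1))
S,V=h[:,:,1],h[:,:,2]
low=S<75
lip=(low&(V>90)&(V<185)).astype(np.uint8); rect(lip,.08,'lip@80')
full=(low&(V<185)).astype(np.uint8); rect(full,.01,'foot@10')
hole=(low&(V<75)).astype(np.uint8)
n,lab,st,ce=cv2.connectedComponentsWithStats(hole)
l=lab[25*4-20,25*4-0]; print(l,st.tolist())
```

```text
lip@80 ctr 634.1 -259.4 size 74.1 75.0 ang 66.1
foot@10 ctr 633.5 -259.3 size 89.5 107.2 ang 66.3
2 [[0, 0, 180, 200, 30185], [23, 21, 105, 147, 4101], [76, 60, 53, 50, 1701], [156, 60, 5, 4, 13]]
```

Call:
step_arm(
  steps="0 0 0 .3 0 -.3 .3;0 0 0 .6 0 -.5 .3;0 0 0 .6 0 -.5 .3;0 0 0 .6 0 -.5 .3;0 0 0 .4 0 -.4 .3;-.643 0 .766 0 0 0 .3;-.643 0 .766 0 0 0 .3;-.643 0 .766 0 0 0 .3",
)

```text
time: 31.18
tcp_pos: [0.6329, 0.0628, 0.3045]
tcp_rot: [-0.593, 0.729, -0.216, -0.265]
force: [0.5, -0.7, -1.8]
opening: 0.0425
gripper_force: 47.1
```

Call:
step_arm(
  steps="-.643 0 .766 0 0 0 .3;-.643 0 .766 0 0 0 .3;-.643 0 .766 0 0 0 .3;-.643 0 .766 0 0 0 .3;-.643 0 .766 0 0 0 .3;-.643 0 .766 0 0 0 .3;-.643 0 .766 0 0 0 .3;-.643 0 .766 0 0 0 .3",
)

```text
time: 31.85
tcp_pos: [0.6332, 0.0625, 0.3033]
tcp_rot: [-0.308, 0.888, -0.112, -0.323]
force: [0.7, 0.2, -2.4]
opening: 0.0426
gripper_force: 47.2
```

Call:
step_arm(
  steps="-.643 0 .766 0 0 0 .3;-.643 0 .766 0 0 0 .3;-.643 0 .766 0 0 0 .3;-.643 0 .766 0 0 0 .3;-.643 0 .766 0 0 0 .3;0 -1 0 0 0 0 .3;0 -1 0 0 0 0 .3;0 -1 0 0 0 0 .3",
)

```text
time: 32.52
tcp_pos: [0.6336, 0.0617, 0.3017]
tcp_rot: [-0.114, 0.97, -0.025, -0.214]
force: [0.7, 0.4, -1.4]
opening: 0.0423
gripper_force: 47.1
```

Call:
step_arm(
  steps="0 -1 0 0 0 0 .3;0 -1 0 0 0 0 .3;0 -1 0 0 0 0 .3;0 -1 0 0 0 0 .3;0 -1 0 0 0 0 .3;0 0 0 0 0 0 .3;0 0 0 0 0 0 .3",
)

```text
time: 33.1
tcp_pos: [0.6319, 0.0619, 0.3041]
tcp_rot: [-0.117, 0.993, -0.0, -0.001]
force: [-0.3, -0.2, -1.2]
opening: 0.0425
gripper_force: 47.1
```

```bash
python3 -c "
from h import *
delta([.6377,-.2509,.303])"
```

```text
t 33.1 p [0.6319 0.0619 0.3041] scale mm [  39.7 -153.4  304.1] toolx yaw -166.51 z [-0.002 -0.001 -1.   ] F [-0.3 -0.2 -1.2] q [-0.088, 0.255, 1.322, -0.001, 1.566, -1.895] op 0.0425 47.1
rows of tool shift (units 0.03): [  2.244 -10.183   0.048]
```

Call:
step_arm(
  steps="0 0 0 .1 -.46 0 .3;0 0 0 .204 -.926 0 .3;0 0 0 .204 -.926 0 .3;0 0 0 .204 -.926 0 .3;0 0 0 .204 -.926 0 .3;0 0 0 .204 -.926 0 .3;0 0 0 .204 -.926 0 .3;0 0 0 .204 -.926 0 .3",
)

```text
time: 33.77
tcp_pos: [0.6376, -0.1535, 0.3023]
tcp_rot: [-0.118, 0.993, 0.0, -0.002]
force: [0.3, -0.4, -0.8]
opening: 0.0419
gripper_force: 47.1
```

Call:
step_arm(
  steps="0 0 0 .204 -.926 0 .3;0 0 0 .204 -.926 0 .3;0 0 0 .204 -.926 0 .3;0 0 0 .1 -.46 0 .3;0 0 .46 0 0 0 .3;0 0 1 0 0 0 .3;0 0 1 0 0 0 .3;0 0 1 0 0 0 .3",
)

```text
time: 34.43
tcp_pos: [0.6393, -0.2511, 0.3021]
tcp_rot: [0.035, 0.999, 0.0, -0.002]
force: [-0.3, 0.3, -1.9]
opening: 0.0425
gripper_force: 47.1
```

Call:
step_arm(
  steps="0 0 1 0 0 0 .3;0 0 1 0 0 0 .3;0 0 1 0 0 0 .3;0 0 1 0 0 0 .3;0 0 1 0 0 0 .3;0 0 1 0 0 0 .3;0 0 1 0 0 0 .3;0 0 1 0 0 0 .3",
)

```text
time: 35.1
tcp_pos: [0.6394, -0.2507, 0.3023]
tcp_rot: [0.375, 0.927, -0.0, -0.002]
force: [0.5, -0.5, -2.2]
opening: 0.042
gripper_force: 47.1
```

Call:
step_arm(
  steps="0 0 1 0 0 0 .3;0 0 1 0 0 0 .3;0 0 1 0 0 0 .3;0 0 1 0 0 0 .3;0 0 1 0 0 0 .3;0 0 1 0 0 0 .3;0 0 1 0 0 0 .3;0 0 1 0 0 0 .3",
)

```text
time: 35.77
tcp_pos: [0.6394, -0.2507, 0.3023]
tcp_rot: [0.669, 0.743, -0.001, -0.001]
force: [-0.2, 0.3, -1.6]
opening: 0.0421
gripper_force: 47.1
```

Call:
step_arm(
  steps="0 0 1 0 0 0 .3;0 0 1 0 0 0 .3;0 0 1 0 0 0 .3;0 0 1 0 0 0 .3;0 0 1 0 0 0 .3;0 0 1 0 0 0 .3;0 0 0 0 0 0 .3;0 0 0 0 0 0 .3",
)

```text
time: 36.43
tcp_pos: [0.6393, -0.2506, 0.3023]
tcp_rot: [0.837, 0.547, -0.001, -0.001]
force: [0.3, 0.8, -2.0]
opening: 0.0423
gripper_force: 47.1
```

```bash
python3 -c "
from h import *
delta([.6377,-.2509,.23])
for n in('top','scene'):cv2.imwrite(f'/tmp/{n}4.png',vision.read_camera(n)[:,:,::-1])"
```

```text
t 36.43 p [ 0.6393 -0.2506  0.3023] scale mm [   1.4 -463.6  302.3] toolx yaw 66.37 z [-0.002  0.    -1.   ] F [ 0.3  0.8 -2. ] q [-0.546, 0.376, 1.173, -0.001, 1.595, -0.133] op 0.0423 47.1
rows of tool shift (units 0.03): [-0.028 -0.039  2.411]
```

Call:
step_arm(
  steps="0 0 0 -.03 -.04 .6 .3;0 0 0 0 0 .7 .3;0 0 0 0 0 .7 .3;0 0 0 0 0 .4 .3;0 0 0 0 0 0 .3;0 0 0 0 0 0 .3",
)

```text
time: 37.03
tcp_pos: [0.6371, -0.2506, 0.2304]
tcp_rot: [0.838, 0.546, -0.001, -0.001]
force: [-0.1, -0.3, -1.4]
opening: 0.0425
gripper_force: 47.1
```

Run:
```python
from h import *
delta([.6377,-.2509,.1325])
im=vision.read_camera('scene')[:,:,::-1].copy(); hsv=cv2.cvtColor(im,cv2.COLOR_BGR2HSV)
m=cv2.inRange(hsv,(25,130,110),(36,255,255)); c=max(cv2.findContours(m,0,1)[0],key=cv2.contourArea); M=cv2.moments(c)
s=bot.read_state(); p=s['tcp_pos']; T=R.from_quat(s['tcp_rot'])
# yellow centre in tool frame at grasp
o=R.from_quat([.883,.47,.001,.001]).inv().apply(np.array([.6305,-.2642,.163])-[.6389,-.2515,.1314])
print('yel seen',M['m10']/M['m00'],M['m01']/M['m00'],cv2.contourArea(c),'expected',proj('scene',[p+T.apply(o)])[0], 'dark handle rows:')
# handle foot expected
for sx in(-.016,.016):
    print(proj('scene',[p+T.apply([-.0092-sx,0,.1214])])[0])
h=hsv[150:215,180:225]
for r in h[:,:,2][::2]: print(' '.join('%3d'%v for v in r[::2]))
```

```text
t 37.03 p [ 0.6371 -0.2506  0.2304] scale mm [  -0.7 -463.3  230.4] toolx yaw 66.24 z [-0.002  0.001 -1.   ] F [-0.1 -0.3 -1.4] q [-0.547, 0.407, 1.274, -0.001, 1.464, -0.133] op 0.0425 47.1
rows of tool shift (units 0.03): [-0.     0.029  3.263]
yel seen 198.87412587412587 131.53146853146853 71.5 expected [198.71573368 131.53847739] dark handle rows:
[202.16594663 169.82903619]
[200.58861884 165.39149585]
152 143 219 195 251 251 252 255  76  25  26  28  21 205 202 207 220 220 205 207 236 241 245
147 143 237 236 150 220 177 155  79  29  28  28  20 210 200 230 231 234 187 147 247 247 247
150 145 199 237 240 163 141 165 103  29  24  26  20 207 201 212 213 218 178 165 227 231 232
150 152 142 234 235 238 238 233 137  26  28  27  23 204 194 240 240 247 218 176 237 243 244
146 152 152 231 231 234 236 236 162  27  29  26  23 141 202 201 208 195 175 164 197 210 206
150 145 152 145 240 234 232 238 182  24  25  28  25 134 214 169 174 158 169 190 168 159 159
128 150 147 144 238 239 237 232 197  16  27  29  24  98 165 135 133 137 135 137 137 135 139
126 117 150 147 199 240 239 239 213  21  28  2
[... 1645 characters left out ...]
 149 141 139 136 136 141 145 139 131 180 225 222 223 230
237 197 135 121 102 149 205 218 223 167 131 140 141 136 136 142 143 137 124 195 225 225 224
148 146 147 167 198 171 209 218 214 227 134 134 136 144 137 136 140 144 134 184 214 223 225
220 229 227 225 205 160 196 222 219 219 127 134 133 136 144 139 135 135 183 222 208 213 225
239 238 229 216 185 146 193 215 221 221 186 169 178 151 135 145 141 131 227 227 219 211 212
221 220 207 190 174 147 175 205 211 223 222 215 220 172 134 138 144 144 133 134 195 217 216
211 209 202 191 176 151 153 223 207 211 224 223 222 125 136 139 134 145 147 140 177 213 218
212 208 204 192 176 152 152 228 224 209 210 224 228 145 130 135 142 137 141 146 137 193 210
```

No slip: the yellow patch is within 0.2 px of prediction. Inserting slowly.

Call:
step_arm(
  steps="0 0 0 0 .03 .3 .3;0 0 0 0 0 .3 .3;0 0 0 0 0 .3 .3;0 0 0 0 0 .3 .3;0 0 0 0 0 .3 .3;0 0 0 0 0 .3 .3;0 0 0 0 0 .2 .3;0 0 0 0 0 0 .3",
)

```text
time: 37.75
tcp_pos: [0.637, -0.2504, 0.1683]
tcp_rot: [0.838, 0.546, -0.001, -0.002]
force: [0.3, 0.5, -2.7]
opening: 0.0417
gripper_force: 47.1
```

```bash
python3 -c "
from h import *
delta([.6377,-.2509,.1325])"
```

```text
t 37.75 p [ 0.637  -0.2504  0.1683] scale mm [  -0.8 -463.1  168.3] toolx yaw 66.2 z [-0.004  0.002 -1.   ] F [ 0.3  0.5 -2.7] q [-0.547, 0.454, 1.335, -0.001, 1.358, -0.132] op 0.0417 47.1
rows of tool shift (units 0.03): [-0.005  0.033  1.192]
```

Foot about 35 mm above the floor, already below the straight walls' top, with no contact force.

Call:
step_arm(
  steps="0 0 0 0 0 .25 .3;0 0 0 0 0 .25 .3;0 0 0 0 0 .25 .3;0 0 0 0 0 .2 .3;0 0 0 0 0 .15 .3;0 0 0 0 0 0 .3",
)

```text
time: 38.25
tcp_pos: [0.6373, -0.2506, 0.1361]
tcp_rot: [0.838, 0.546, -0.001, -0.001]
force: [-1.8, 0.0, -2.3]
opening: 0.0424
gripper_force: 47.1
```

```bash
python3 -c "
from h import *
delta([.6377,-.2509,.1315])"
```

```text
t 38.25 p [ 0.6373 -0.2506  0.1361] scale mm [  -0.6 -463.3  136.1] toolx yaw 66.2 z [-0.003  0.001 -1.   ] F [-1.8  0.  -2.3] q [-0.547, 0.483, 1.361, -0.001, 1.301, -0.132] op 0.0424 47.1
rows of tool shift (units 0.03): [-0.002  0.017  0.153]
```

Call:
step_arm(
  steps="0 0 0 0 0 .08 .3;0 0 0 0 0 .05 .3;0 0 0 0 0 0 .3;0 0 0 0 0 0 .3",
)

```text
time: 38.58
tcp_pos: [0.6382, -0.2511, 0.1341]
tcp_rot: [0.838, 0.546, -0.0, -0.0]
force: [0.1, 0.2, -1.8]
opening: 0.0423
gripper_force: 47.1
```

```bash
python3 -c "
from h import *
where()"
```

```text
t 38.58 p [ 0.6382 -0.2511  0.1341] scale mm [ 2.000e-01 -4.639e+02  1.341e+02] toolx yaw 66.2 z [-0.001 -0.    -1.   ] F [ 0.1  0.2 -1.8] q [-0.547, 0.485, 1.362, -0.001, 1.295, -0.132] op 0.0423 47.1
```

Call:
step_arm(
  steps="0 0 0 0 0 .06 .3;0 0 0 0 0 .03 .3;0 0 0 0 0 0 .3;0 0 0 0 0 0 .3",
)

```text
time: 38.92
tcp_pos: [0.6382, -0.2511, 0.1315]
tcp_rot: [0.838, 0.546, -0.0, -0.0]
force: [-0.2, 0.8, -0.3]
opening: 0.0424
gripper_force: 47.3
```

```bash
python3 -c "
from h import *
where()"
```

```text
t 38.92 p [ 0.6382 -0.2511  0.1315] scale mm [ 3.000e-01 -4.640e+02  1.315e+02] toolx yaw 66.2 z [-0.001 -0.    -1.   ] F [-0.2  0.8 -0.3] q [-0.547, 0.487, 1.364, -0.001, 1.29, -0.132] op 0.0424 47.3
```

Call:
step_arm(
  steps="0 0 0 0 0 0 .6;0 0 0 0 0 0 .8;0 0 0 0 0 0 1;0 0 0 0 0 0 1;0 0 0 0 0 0 1;0 0 0 0 0 0 1;0 0 0 0 0 0 1",
)

```text
time: 39.5
tcp_pos: [0.6381, -0.2511, 0.1312]
tcp_rot: [0.838, 0.546, -0.0, -0.0]
force: [0.0, 0.3, -0.2]
opening: 0.0852
gripper_force: 0.0
```

Call:
step_arm(
  steps="0 0 0 0 0 -.3 1;0 0 0 0 0 -.6 1;0 0 0 0 0 -1 1;0 0 0 0 0 -1 1;0 0 0 0 0 -1 1;0 0 0 0 0 -1 1;0 0 0 0 0 -1 1;0 0 0 0 0 0 1",
)

```text
time: 40.17
tcp_pos: [0.6407, -0.2525, 0.3178]
tcp_rot: [0.838, 0.546, 0.002, 0.006]
force: [0.8, -0.8, 2.1]
opening: 0.0853
gripper_force: 0.0
```

Run:
```python
from h import *
where()
im=vision.read_camera('scene')[:,:,::-1].copy(); hsv=cv2.cvtColor(im,cv2.COLOR_BGR2HSV)
m=cv2.inRange(hsv,(25,130,110),(36,255,255)); c=max(cv2.findContours(m,0,1)[0],key=cv2.contourArea); M=cv2.moments(c)
u=np.array([np.cos(np.radians(-113.8)),np.sin(np.radians(-113.8))])
print('yel seen',M['m10']/M['m00'],M['m01']/M['m00'],'expected if seated',[proj('scene',[np.r_[np.array([.634,-.2593])+u*k,.163]])[0].round(2) for k in(.004,.006,.008)])
cv2.imwrite('/tmp/scene5.png',im); cv2.imwrite('/tmp/top5.png',vision.read_camera('top')[:,:,::-1])
```

```text
t 40.17 p [ 0.6407 -0.2525  0.3178] scale mm [   2.5 -465.6  317.8] toolx yaw 66.21 z [ 0.01  -0.007 -1.   ] F [ 0.8 -0.8  2.1] q [-0.547, 0.365, 1.158, -0.001, 1.607, -0.132] op 0.0853 0.0
yel seen 200.44520547945206 154.7876712328767 expected if seated [array([200.46, 155.35]), array([200.36, 155.08]), array([200.26, 154.81])]
```

Call:
step_arm(
  steps="0 0 0 -.4 -.9 0 1;0 0 0 -.4 -.9 0 1;0 0 0 -.4 -.9 0 1;0 0 0 -.4 -.9 0 1;0 0 0 -.4 -.9 0 1;0 0 0 -.4 -.9 0 1;0 0 0 0 0 0 1;0 0 0 0 0 0 1",
)

```text
time: 40.93
tcp_pos: [0.4597, -0.2513, 0.3076]
tcp_rot: [0.838, 0.545, -0.001, -0.001]
force: [0.5, -0.9, 0.8]
opening: 0.0856
gripper_force: 0.0
```

Run:
```python
from h import *
C={}
for n in('top','scene'):
    im=vision.read_camera(n)[:,:,::-1].copy(); cv2.imwrite(f'/tmp/{n}6.png',im); hsv=cv2.cvtColor(im,cv2.COLOR_BGR2HSV)
    m=cv2.inRange(hsv,(27,150,150),(34,255,255)); c=max(cv2.findContours(m,0,1)[0],key=cv2.contourArea); M=cv2.moments(c); C[n]=[M['m10']/M['m00'],M['m01']/M['m00']]
    if n=='top': r=cv2.minAreaRect((plane('top',c[:,0].astype(float),.164)[:,:2]*1000).astype(np.float32)); print(r)
    # box change vs the picture taken after pushing
    a=cv2.imread(f'/tmp/{n}1.png'); x,y,w,h=(140,145,70,100) if n=='top' else (230,200,120,100)
    sh,resp=cv2.phaseCorrelate(cv2.cvtColor(a,6)[y:y+h,x:x+w].astype(float),cv2.cvtColor(im,6)[y:y+h,x:x+w].astype(float)); d=cv2.absdiff(a,im)[y:y+h,x:x+w].max(2); print(n,'box region shift',np.round(sh,3),resp,'px diff>60:',(d>60).sum())
    d0=cv2.absdiff(cv2.imread(f'/tmp/{n}0.png'),im).max(2)>60; l=cv2.connectedComponentsWithStats(cv2.morphologyEx(d0.astype(np.uint8),3,np.ones((5,5))))[2]; print([x.tolist() for x in l[1:] if x[4]>60])
print(C,tri([C['scene']],[C['top']]).round(4)); where()
```

```text
((633.0368041992188, -263.97052001953125), (71.04106903076172, 31.166662216186523), 64.23946380615234)
top box region shift [-0.03   0.291] 0.43267250694228515 px diff>60: 1472
[[24, 145, 385, 239, 33159], [335, 168, 23, 15, 103], [74, 195, 19, 19, 151], [0, 196, 15, 25, 119], [171, 208, 35, 18, 62], [33, 216, 34, 34, 933], [278, 323, 231, 61, 6149]]
scene box region shift [ 0.039 -0.248] 0.6934416676324753 px diff>60: 1551
[[218, 0, 70, 101, 2110], [293, 0, 33, 13, 154], [287, 13, 18, 18, 160], [310, 19, 39, 119, 1081], [343, 20, 8, 87, 216], [354, 75, 21, 26, 172], [382, 139, 12, 10, 71], [190, 145, 19, 24, 175], [258, 147, 122, 165, 5492], [400, 186, 25, 24, 171], [351, 195, 50, 21, 467], [382, 225, 52, 30, 655], [326, 237, 14, 14, 61], [438, 237, 69, 63, 1383], [467, 314, 28, 34, 452]]
{'top': [331.5255411255411, 171.7948051948052], 'scene': [200.28132387706853, 154.71158392434987]} [[ 6.324e-01 -2.641e-01  1.653e-01  3.000e-04]]
t 41.03 p [ 0.4612 -0.2515  0.3079] scale mm [-174.9 -438.5  307.9] toolx yaw 66.19 z [-0.001  0.001 -1.   ] F [ 0.4  0.1 -0.2] q [-0.725, 0.001, 1.597, -0.001, 1.545, -0.309] op 0.0856 0.0
```

```bash
python3 -c "
from station import bot
print(bot.job_done())"
```

```text
the job is handed in; nothing more can be done
None
```

I handed the job in at about 41 s of the 72 s; the hand-in returned no verdict. The cake box was pushed against both rails, the scanner was held on the label for just over two seconds, and it is back in its cradle, with its height and heading checked in the cameras.

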